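# Steady the tube stand, stack the tubes, bin the old vials

## Task

Make the preparation table ready: first turn the small steel stand on its base plate, without lifting it off, until all four feet are down on the bare plate clear of the orange pads and it no longer rocks. Then lay all the amber tubes from the rack in its cradle as a pyramid, all pointing across the cradle from one open side to the other (three side by side between the lips, the others saddled in the gaps above, layer on layer), and push every glass vial standing on the table through the sprung flap into the waste bin, so that the flap closes again. Leave the marker pen and the roll of tape alone.

Things in the scene. Friction and masses are not known exactly. Their poses are not given: they have to be found in the camera images.
- base: round aluminium base plate lying on the table, fixed, 156 mm across and 8 mm thick, with two raised orange pads, each 40 (x) by 30 (y) by 6 mm high, centred 51 mm either side of the middle along the plate's y axis. Origin: centre of its underside, on the table; z up
- stand: steel stand, 0.3 kg, on the base plate: four legs with round rubber feet (6 mm radius) at x = +-34, y = +-40 mm under a cradle plate. At the start two diagonal feet are up on the pads and it leans and rocks; with its x along the plate's x (within 10 degrees) or y (within 18), either way round, and centred, all feet clear the pads. Origin: centre of the plane of the foot undersides; z up
- cradle (a point): centre of the cradle floor (top face of the stand's cradle plate, blue mat), 55 mm above the feet; axes as the stand's. The plate is 36 mm (x) by 84 mm (y), 10 mm thick; its two long edges, 36 mm apart, can be pinched from above. A lip along each y end rises 12 mm over the floor, 76 mm apart inside; the x sides are open, and tubes laid along x overhang them
- rack: grey delivery rack on the table, fixed: a block 36 mm (x) by 198 mm (y) with six open-ended grooves along x, at y = -80, -48, -16, 16, 48, 80 mm, groove floors 22 mm high, ridges between them to 30 mm; its tubes overhang it by 9 mm at both x ends. Origin: centre of its underside; z up
- bin: white waste bin with a blue top frame, fixed on the table, 150 mm (x) by 180 mm (y), 190 mm high, hollow inside (floor 5 mm, with a ridge 33 mm high along x down its middle that spreads what falls in). Its top has an opening 84 mm (x) by 120 mm (y) in the middle, closed by a grey flap. Origin: centre of its underside; z up
- mouth (a point): centre of the bin's opening, level with the bin's top, 190 mm above the table; axes as the bin's
- flap (a joint): angle in rad of the grey flap in the bin's top: 0 closed (level), up to 1.45 hanging down inside. It is hinged along the bin's +x edge of the opening (hinge 42 mm from the middle, 81 mm deep, 3 mm thick) and a weak spring holds it shut; 0.5 to 1 N at its middle pushes it down, and it springs shut when nothing holds it
- tube0: amber medicine tube with a white cap (all tubes alike; four to six are there), a plain cylinder 24 mm across and 54 mm long, 40 g, lying in a groove of the rack at the start; it can be held by its two flat ends. Origin: middle of the tube, on its axis; x along its length towards the cap
- tube1: amber medicine tube with a white cap (all tubes alike; four to six are there), a plain cylinder 24 mm across and 54 mm long, 40 g, lying in a groove of the rack at the start; it can be held by its two flat ends. Origin: middle of the tube, on its axis; x along its length towards the cap
- tube2: amber medicine tube with a white cap (all tubes alike; four to six are there), a plain cylinder 24 mm across and 54 mm long, 40 g, lying in a groove of the rack at the start; it can be held by its two flat ends. Origin: middle of the tube, on its axis; x along its length towards the cap
- tube3: amber medicine tube with a white cap (all tubes alike; four to six are there), a plain cylinder 24 mm across and 54 mm long, 40 g, lying in a groove of the rack at the start; it can be held by its two flat ends. Origin: middle of the tube, on its axis; x along its length towards the cap
- tube4: amber medicine tube with a white cap (all tubes alike; four to six are there), a plain cylinder 24 mm across and 54 mm long, 40 g, lying in a groove of the rack at the start; it can be held by its two flat ends. Origin: middle of the tube, on its axis; x along its length towards the cap
- tube5: amber medicine tube with a white cap (all tubes alike; four to six are there), a plain cylinder 24 mm across and 54 mm long, 40 g, lying in a groove of the rack at the start; it can be held by its two flat ends. Origin: middle of the tube, on its axis; x along its length towards the cap
- vial_a: glass injection vial with a blue-banded label and a grey cap, 33 mm across and 56 mm high, 80 g, standing on the table (two or three such vials are there), to be thrown away. Origin: centre of its underside; z up along it
- vial_b: glass injection vial with a blue-banded label and a teal cap, 33 mm across and 56 mm high, 80 g, standing on the table (two or three such vials are there), to be thrown away. Origin: centre of its underside; z up along it
- vial_c: glass injection vial with a blue-banded label and a teal cap, 33 mm across and 56 mm high, 80 g, standing on the table (two or three such vials are there), to be thrown away. Origin: centre of its underside; z up along it
- marker: white marker pen with a black cap lying behind the vials, 16 x 122 x 17 mm, a bystander. Origin: centre of its underside; y along it
- tape: beige roll of surgical tape, 56 mm across, 25 mm high, a bystander. Origin: centre of its underside
Things that resemble listed ones, but are neither listed nor needed, are in the scene too. Leave any pink or purple look-alike of the vial_a alone.

How it is judged (in metres and radians):
On the way:
1. the empty stand rests level on its base plate, all four feet on the bare plate, not rocking, let go (angle between stand's own z axis and vertical below 0.025 rad and z of stand in the frame of base below 0.0095 m and horizontal distance between stand and base below 0.022 m and angular speed of stand below 0.05 rad/s and contact force between the fingers and stand below 0.05 N), for 0.4 s.
At the end, for the whole second after the job is handed in: Stand level (0.025 rad), still, all feet on the bare plate, within 22 mm of its centre; every tube in the cradle along the stand's x (0.2 rad, 14 mm of the middle), three on its floor, the rest saddled on top; every vial in the bin; flap shut (under 0.1 rad) (angle between stand's own z axis and vertical below 0.025 rad and z of stand in the frame of base below 0.0095 m and horizontal distance between stand and base below 0.022 m and angular speed of stand below 0.05 rad/s and x of tube0 in the frame of stand between -0.014 and 0.014 m and angle between the x axis of each of tube0, tube1, tube2, tube3, tube4, tube5 and the x axis of stand, either way round below 0.2 rad and linear speed of each of tube0, tube1, tube2, tube3, tube4, tube5 below 0.02 m/s and ((z of tube0 in the frame of stand between 0.063 and 0.071 m and y of tube0 in the frame of stand between -0.03 and 0.03 m) or (z of tube0 in the frame of stand between 0.082 and 0.093 m and y of tube0 in the frame of stand between -0.021 and 0.021 m) or (z of tube0 in the frame of stand between 0.101 and 0.115 m and y of tube0 in the frame of stand between -0.012 and 0.012 m)) and x of tube1 in the frame of stand between -0.014 and 0.014 m and ((z of tube1 in the frame of stand between 0.063 and 0.071 m and y of tube1 in the frame of stand between -0.03 and 0.03 m) or (z of tube1 in the frame of stand between 0.082 and 0.093 m and y of tube1 in the frame of stand between -0.021 and 0.021 m) or (z of tube1 in the frame of stand between 0.101 and 0.115 m and y of tube1 in the frame of stand between -0.012 and 0.012 m)) and x of tube2 in the frame of stand between -0.014 and 0.014 m and ((z of tube2 in the frame of stand between 0.063 and 0.071 m and y of tube2 in the frame of stand between -0.03 and 0.03 m) or (z of tube2 in the frame of stand between 0.082 and 0.093 m and y of tube2 in the frame of stand between -0.021 and 0.021 m) or (z of tube2 in the frame of stand between 0.101 and 0.115 m and y of tube2 in the frame of stand between -0.012 and 0.012 m)) and x of tube3 in the frame of stand between -0.014 and 0.014 m and ((z of tube3 in the frame of stand between 0.063 and 0.071 m and y of tube3 in the frame of stand between -0.03 and 0.03 m) or (z of tube3 in the frame of stand between 0.082 and 0.093 m and y of tube3 in the frame of stand between -0.021 and 0.021 m) or (z of tube3 in the frame of stand between 0.101 and 0.115 m and y of tube3 in the frame of stand between -0.012 and 0.012 m)) and x of tube4 in the frame of stand between -0.014 and 0.014 m and ((z of tube4 in the frame of stand between 0.063 and 0.071 m and y of tube4 in the frame of stand between -0.03 and 0.03 m) or (z of tube4 in the frame of stand between 0.082 and 0.093 m and y of tube4 in the frame of stand between -0.021 and 0.021 m) or (z of tube4 in the frame of stand between 0.101 and 0.115 m and y of tube4 in the frame of stand between -0.012 and 0.012 m)) and x of tube5 in the frame of stand between -0.014 and 0.014 m and ((z of tube5 in the frame of stand between 0.063 and 0.071 m and y of tube5 in the frame of stand between -0.03 and 0.03 m) or (z of tube5 in the frame of stand between 0.082 and 0.093 m and y of tube5 in the frame of stand between -0.021 and 0.021 m) or (z of tube5 in the frame of stand between 0.101 and 0.115 m and y of tube5 in the frame of stand between -0.012 and 0.012 m)) and x of vial_a in the frame of bin between -0.075 and 0.075 m and y of vial_a in the frame of bin between -0.09 and 0.09 m and z of vial_a in the frame of bin between 0 and 0.13 m and x of vial_b in the frame of bin between -0.075 and 0.075 m and y of vial_b in the frame of bin between -0.09 and 0.09 m and z of vial_b in the frame of bin between 0 and 0.13 m and x of vial_c in the frame of bin between -0.075 and 0.075 m and y of vial_c in the frame of bin between -0.09 and 0.09 m and z of vial_c in the frame of bin between 0 and 0.13 m and value of joint flap below 0.1 rad); the robot touches nothing.
It fails at once if the stand is lifted off its base plate (raised more than 35 mm above the table) or taken from it (60 mm aside) (z of stand in the frame of base above 0.035 m or horizontal distance between stand and base above 0.06 m).
It fails at once if a tube is laid on the stand while the stand still stands on the pads (raised over 4 mm off the bare plate) (z of stand in the frame of base above 0.012 m and contact force between any of tube0, tube1, tube2, tube3, tube4, tube5 and stand above 0.3 N).
It fails at once if the marker or the tape is moved more than 40 mm (distance of any of marker, tape from where it was at the start of the episode above 0.04 m).
Of tube0, tube1, tube2, tube3, tube4, tube5 only 4 to 6 are there at a start; the rules pass over those that are not, and their reading is None.
Of vial_a, vial_b, vial_c only 2 to 3 are there at a start; the rules pass over those that are not, and their reading is None.
At some moment in a run one of vial_a, vial_b, vial_c may be knocked a few centimetres aside while the robot is not near it.
Once in a run the grip may slacken for a moment while it holds something.
It also fails if it takes over 210 s, if anything falls off the work surface, if the arm or the gripper's body presses on something with over 40 N, if the wrist force passes 120 N, or if a joint passes its speed limit or range.

## Robot

A 6-joint arm with a two-finger parallel gripper is mounted at the origin on a cart in front of the work surface, level with it; the furniture and walls round the work are solid. World frame = base frame: x ahead of the robot, y to its left, z up, the work surface at z = 0. Lengths are in mm, angles in rad, forces in N, time in s.
With the tool pointing down it reaches from about 350 to 775 mm from the base axis. Payload 7.3 kg.
Tool frame: the origin (TCP) lies midway between the tips of the shut fingers; the grasp point (between the pads) lies 19 mm behind it; z points along the fingers, y is the line along which they close (so a half turn about z gives the same grasp; the last joint's range is limited). The gripper opens to 92 mm and grips with 3 to 60 N. Pads are 19 mm wide; open, the fingers measure 130 mm over their backs; the gripper's body (75 mm by 190 mm) begins 47 mm behind the grasp point.
Start: joints at [0.995, 0.342, 1.524, -0, 1.275, -0.146], TCP at [218.75, 477.277, 226.741] pointing down, gripper open.
Joint ranges: [-2.53, 2.53], [-0.77, 2.02], [0.04, 2.7], [-1, 4.14], [0.28, 2.66], [-3.11, 3.11]. Speed limits (rad/s): [2.57, 2.57, 3.14, 3.14, 3.14, 3.14].

## Interface

Orientations are given as a rotation vector (axis times angle).
In Python, from rig import read_state, camera, hand_in gives the robot as it stands.
- The arm moves only by the tool move_arm, never from a script. Its argument "rows" is a list that holds one entry, the list of rows, each a list of 4 numbers: the shift along the tool's x, y, z in m, then the turn about the tool's z in degrees. In form: [[[tx, ty, tz, turn], ...]]. A call has 1 to 12 rows; each row is the pose to reach, as a shift and turn from the pose commanded when the call began, along the tool's axes at that moment; what a row does not reach only later rows make up. A row lasts 1/10 s, in which the tool goes at most 50 mm and 8.59 degrees, less where a joint would pass 70% of its speed; a pose out of reach is approached as far as the arm can. A call with a gripper value outside its range is refused whole. "hand" is the closure in counts, from 0 (fully open) to 255 (shut), set as the call begins (left out, the last holds). The fingers move at their own pace and stop on an object; "force" is the grip in N (left out, the last holds). Time passes only in rows, so rows that repeat a pose let the fingers close. It gives the time, the measured TCP pose, the force, the opening and the grip force at its end, in the units of the state.
- read_state(): the state, without advancing time (a new reading comes with each control period).
- camera(name): name is "side" or "top"; returns a dict with "pixels" (480x640x3 uint8, blue, green, red), "z_map" (480x640 float32, mm along the optical axis (not along the pixel's ray), 0 where there is no reading), "camera_matrix" (3x3 intrinsics, pixels), "k1" (the pictures are not rectified: a ray, as slopes to the right and down, at radius r is drawn at 1 + k1 r^2 times it, then the intrinsics apply), "rvec" (rotation vector, rad) and "tvec" (3), from world to camera coordinates, as OpenCV has them. Camera axes: x right, y down, z forward; pixel columns grow to the right and rows downward; lengths in mm; the calibration is good to about 2 mm. A picture is of the moment at which its call begins.
- hand_in(): hands the job in; it is judged then, once.
The state is a dict: "clock": time; "qpos": joint angles; "joint_velocities": joint speeds; "tau": joint torques, N m; "tool_pos": TCP position; "tcp_rot": TCP orientation; "contact_force": force on the tool from outside, world axes, zero at the start; "torque": the same for the moment, N m; "gripper_width": opening from 0.0 (shut) to 1.0 (fully open); "finger_force": force on a finger pad.
Only numpy, scipy, OpenCV 4.12 (cv2) and the standard library are available. Lean on these libraries where they do the work, as an engineer would, in place of code of your own. Each camera call takes 0.05 s, during which the arm holds its last target. There are 200 camera calls.

## Working session

There is one attempt and no reset: what is moved stays moved. The work goes in short steps, Python scripts to look and compute and a tool call to move; the robot and the scene stay as the last step left them, time stands still between calls to the robot, and variables do not carry over. Pictures are saved under pics/ and viewed, at most 15 in all, crops included, and the job is handed in when it is done.

Besides the shell and the picture viewer there is one more tool, called as name(argument=value, ...) on one line, values as JSON. move_arm: Moves the arm, as the interface text tells. Its arguments: {"type":"object","properties":{"rows":{"type":"array","items":{"type":"array","items":{"type":"array","items":{"type":"number"}}}},"hand":{"type":"number"},"force":{"type":"number"}},"required":["rows"]}

```bash
mkdir -p pics; ls; cat > h.py <<'E'
import numpy as np, cv2
from rig import read_state, camera, hand_in
def cam(n):
    c=camera(n); c['R']=cv2.Rodrigues(np.array(c['rvec'],float))[0]; c['t']=np.array(c['tvec'],float).ravel(); c['K']=np.array(c['camera_matrix'],float); return c
def slopes(c,u,v):
    K=c['K'];x=(np.asarray(u,float)-K[0,2])/K[0,0];y=(np.asarray(v,float)-K[1,2])/K[1,1]
    xd,yd=x.copy(),y.copy()
    for _ in range(20):
        f=1+c['k1']*(x*x+y*y); x,y=xd/f,yd/f
    return x,y
def onplane(c,u,v,z):
    x,y=slopes(c,u,v); d=np.stack([x,y,np.ones_like(x)],-1)@c['R']; o=-c['R'].T@c['t']
    return o+d*((z-o[2])/d[...,2])[...,None]
def cloud(c):
    v,u=np.mgrid[:480,:640]; x,y=slopes(c,u,v); Z=c['z_map'].astype(float)
    P=(np.stack([x*Z,y*Z,Z],-1)-c['t'])@c['R']; P[Z==0]=np.nan; return P
E
python3 - <<'E'
from h import *
for n in('top','side'):
    c=cam(n); cv2.imwrite(f'pics/{n}0.png',c['pixels']); print(n,c['K'].tolist(),c['k1'],(-c['R'].T@c['t']).round(1),c['R'].round(2).tolist())
s=read_state();print(s)
E
```

```text
pics
top [[433.7566500337602, 0.0, 313.8859438300928], [0.0, 433.7566500337602, 236.5618813799836], [0.0, 0.0, 1.0]] -0.036366434185608316 [ 450.4  -20.2 1467.9] [[-0.03, -1.0, -0.0], [-0.99, 0.03, -0.1], [0.1, 0.0, -0.99]]
side [[454.08125789594783, 0.0, 318.30325556173875], [0.0, 454.08125789594783, 238.1827632764236], [0.0, 0.0, 1.0]] -0.11897212103957236 [ 636.2 1015.   715.6] [[-1.0, 0.08, -0.02], [0.06, 0.5, -0.86], [-0.06, -0.86, -0.51]]
{'clock': 0.1, 'qpos': array([ 9.95006062e-01,  3.42655720e-01,  1.52492702e+00,  1.12427801e-05,
        1.27540183e+00, -1.45984787e-01]), 'joint_velocities': array([ 0.00188931, -0.00234723, -0.00261816,  0.00020627, -0.0017872 ,
        0.00031337]), 'tau': array([ 1.84435332e-03, -4.32005274e+01, -2.44695318e+01,  7.19766947e-02,
        5.24856162e-02, -8.39102790e-05]), 'tool_pos': array([218.53220925, 476.95324067, 226.11114469]), 'tcp_rot': array([-6.69850125e-01, -3.06883527e+00,  2.03929329e-03]), 'contact_force': array([-0.28202591,  0.11844994,  0.1930687 ]), 'torque': array([-0.02553256,  0.03957446,  0.01290384]), 'finger_force': 0.0, 'gripper_width': 1.0026726347226567}
```

View pics/top0.png

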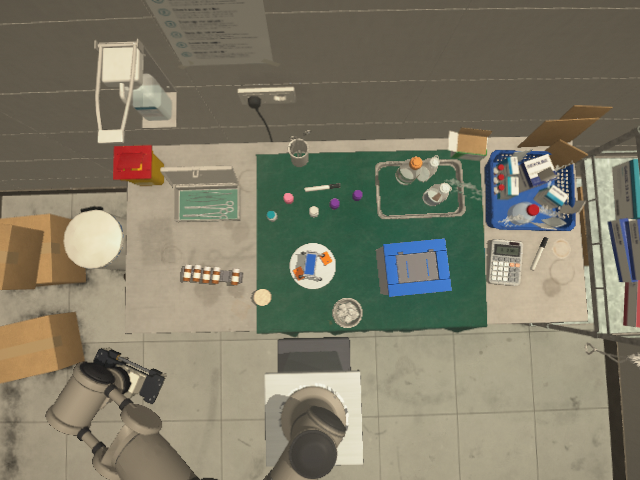

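View pics/side0.png

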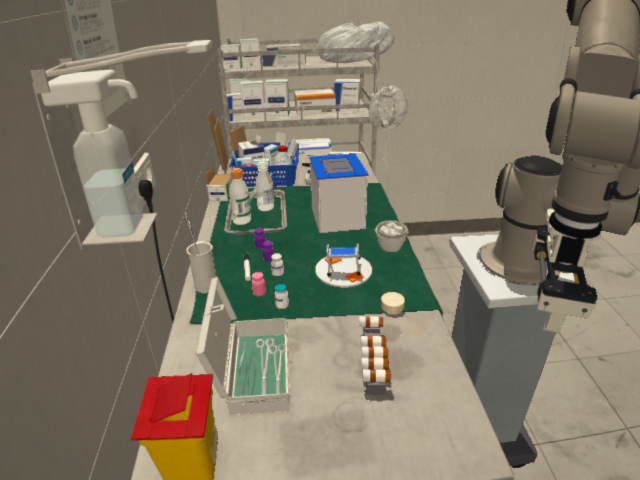

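The top view shows the stand and plate near (312,265), the rack with about 5 tubes near (212,275), a teal vial at (272,215), a grey vial at (314,211), the marker at (322,188), the tape at (262,297) and the bin at (417,267). Purple and pink look-alikes stand nearby.

```bash
python3 - <<'E'
from h import *
c=cam('top');P=cloud(c);np.save('P0.npy',P)
I=c['pixels']
def cr(I,a,b,w,h): return cv2.resize(I[b:b+h,a:a+w],(400,300),interpolation=cv2.INTER_CUBIC)
s=cam('side');J=s['pixels'];Q=cloud(s)
cv2.imwrite('pics/m1.png',np.vstack([np.hstack([cr(I,280,235,64,48),cr(I,174,250,80,60)]),np.hstack([cr(J,304,230,80,60),cr(J,330,300,120,90)])]))
hsv=cv2.cvtColor(I,cv2.COLOR_BGR2HSV)
# cradle mat: blue within plate
def blob(m,minA=8):
    n,l,st,ce=cv2.connectedComponentsWithStats(m.astype(np.uint8))
    return [(l==i,st[i],ce[i]) for i in range(1,n) if st[i][4]>=minA]
H,S,V=hsv[...,0].astype(int),hsv[...,1],hsv[...,2]
def rep(n,m,z=None,mn=8):
    for k,st,ce in blob(m,mn):
        p=P[k]; 
        zz=np.nanmedian(p[:,2]); 
        vv,uu=np.nonzero(k); q=onplane(c,uu,vv,zz if z is None else z)[:,:2].astype(np.float32)
        r=cv2.minAreaRect(q)
        print(n,st.tolist(),ce.round(1),'med',np.nanmedian(p,0).round(1),'max z',np.nanmax(p[:,2]).round(1),'rect',np.round(r[0],1),np.round(r[1],1),round(r[2],1))
win=np.zeros((480,640),bool); win[235:300,280:345]=1
rep('blue',win&(H>100)&(H<125)&(S>120))
rep('orange',win&(H<20)&(S>150)&(V>120),14)
rep('plate',win&(S<40)&(V>150),8,100)
w2=np.zeros_like(win); w2[255:295,174:250]=1
rep('caps',w2&(S<60)&(V>180))
rep('amber',w2&(H<18)&(S>120))
w3=np.zeros_like(win); w3[175:235,260:375]=1
rep('all',w3&~((H>60)&(H<90)&(V<110)),None,10)
w4=np.zeros_like(win); w4[225:310,370:465]=1
rep('bin',w4&(H>100)&(H<125)&(S>120),190,50)
rep('flap',w4&(S<60)&(V>60)&(V<170),190,50)
E
```

```text
blue [305, 254, 11, 21, 165] [309.9 263.8] med [503.8  -3.8  68. ] max z 76.5 rect [504.2  -3.6] [26.4 63.9] 81.4
orange [320, 252, 12, 13, 86] [325.6 258.4] med [521.5 -57.   13. ] max z 21.2 rect [524.4 -54.7] [39.1 27.5] 28.1
orange [293, 267, 11, 13, 75] [298.1 272.3] med [480.1  37.3  13.8] max z 23.5 rect [476.1  35.6] [38.8 26.9] 25.2
plate [290, 243, 46, 46, 1050] [314.2 266.2] med [494.2 -23.7   7.4] max z 87.0 rect [501.1 -11.5] [151.5 151.1] 88.5
caps [174, 265, 6, 12, 42] [176.9 270. ] med [497.4 449.1  -1.3] max z 5.9 rect [497. 450.] [16.9 37.1] 78.8
caps [185, 264, 7, 5, 26] [187.9 266.2] med [508.4 398.9  41.2] max z 51.5 rect [507.3 399. ] [19.3 13.5] 74.7
caps [195, 265, 6, 4, 24] [197.5 266.5] med [506.  366.6  43.6] max z 53.8 rect [506.  366.6] [16.8  9.9] 88.6
caps [204, 266, 7, 5, 25] [207.  268.2] med [500.2 334.4  42.2] max z 48.2 rect [499.5 335.7] [19.3 12.7] 74.7
caps [214, 267, 7, 4, 26] [216.8 268.5] med [497.9 303.3  43.5] max z 49.3 rect [497.8 302.2] [19.9  9.8] 88.6
caps [233, 267, 7, 6, 28] [236.2 269.9] med [491.3 239.9  40.7] max z 47.8 rect [492.
[... 2481 characters left out ...]
l [329, 198, 11, 12, 100] [334.2 203.3] med [703.3 -88.4  50.6] max z 61.6 rect [702.2 -88.3] [33.1 36.9] 88.3
all [309, 206, 10, 12, 100] [313.5 211.3] med [678.3 -19.7  49. ] max z 60.6 rect [677.5 -19.7] [29.8 36.8] 88.5
all [266, 211, 12, 11, 101] [271.7 215.8] med [668.1 119.7  49.2] max z 59.6 rect [666.2 119.5] [36.5 33.4] 88.4
bin [383, 238, 69, 59, 2098] [416.9 267.5] med [ 478.  -320.1  189.1] max z 196.9 rect [ 481.8 -319.9] [155.2 185.1] 4.0
flap [375, 246, 14, 50, 391] [381.5 270.7] med [ 475.7 -229.6   94. ] max z 190.3 rect [ 473.7 -214.9] [144.6  24.5] 4.0
flap [396, 249, 43, 34, 1104] [417.  266.6] med [ 483.1 -321.   188. ] max z 197.1 rect [ 485.6 -319.7] [ 90.7 118.6] 3.8
```

View pics/m1.png

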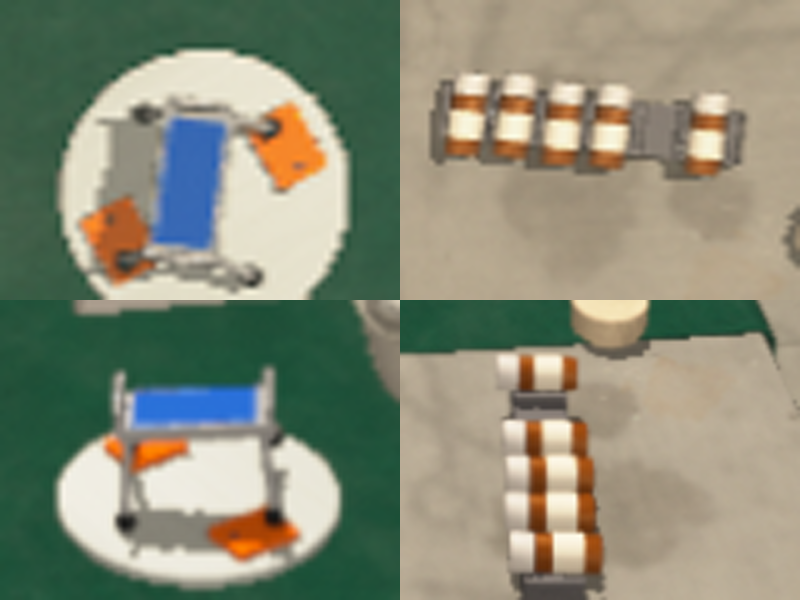

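The crops show 5 tubes in the rack. The stand has its x axis at about 81° in world, with two diagonal feet on the pads, and the plate's x axis is at about 28°. A +37° turn puts the stand's x along the plate's y.

```bash
cat >> h.py <<'E'
def pose():
    s=read_state(); return np.array(s['tool_pos']),cv2.Rodrigues(np.array(s['tcp_rot'],float))[0]
def plan(*wps):
    """wps: (x,y,z,yaw of tool y in world deg); prints tool shifts (m) and turn (deg)"""
    p,R=pose(); y0=np.degrees(np.arctan2(R[1,1],R[0,1])); print('now',p.round(1),'yaw',round(y0,1),'zaxis',R[:,2].round(3))
    for w in wps:
        d=R.T@(np.array(w[:3])-p)/1000; t=-(((w[3]-y0)+90)%180-90); print(w,'->',d.round(4).tolist(),round(t,1))
E
python3 -c "
from h import *
plan((504,-4,200,81.4),(504,-4,52,81.4))"
```

```text
now [218.6 477.1 226.3] yaw 65.4 zaxis [-0.    -0.001 -1.   ]
(504, -4, 200, 81.4) -> [-0.4599, -0.3184, 0.0265] -16.0
(504, -4, 52, 81.4) -> [-0.4599, -0.3182, 0.1745] -16.0
```

move_arm(rows=[[[-0.46,-0.318,0.02,-16],[-0.46,-0.318,0.02,-16],[-0.46,-0.318,0.02,-16],[-0.46,-0.318,0.02,-16],[-0.46,-0.318,0.02,-16],[-0.46,-0.318,0.02,-16],[-0.46,-0.318,0.02,-16],[-0.46,-0.318,0.02,-16],[-0.46,-0.318,0.02,-16],[-0.46,-0.318,0.02,-16],[-0.46,-0.318,0.02,-16],[-0.46,-0.318,0.026,-16]]], hand=0, force=10)

```text
clock: 1.4
tool_pos: [506.5, -7.4, 200.8]
tcp_rot: [0.242, 3.13, -0.002]
contact_force: [1.0, 0.3, 0.2]
gripper_width: 0.999
finger_force: 0.0
```

```bash
python3 -c "
from h import *
plan((504,-4,200,81.4),(504,-4,110,81.4),(504,-4,52,81.4))"
```

```text
now [506.5  -7.4 200.8] yaw 81.2 zaxis [ 0.002 -0.001 -1.   ]
(504, -4, 200, 81.4) -> [0.003, 0.0029, 0.0008] -0.2
(504, -4, 110, 81.4) -> [0.0032, 0.003, 0.0908] -0.2
(504, -4, 52, 81.4) -> [0.0033, 0.0031, 0.1488] -0.2
```

move_arm(rows=[[[0,0,0,0],[0,0,0,0]]])

```text
clock: 1.6
tool_pos: [503.6, -2.8, 200.2]
tcp_rot: [-0.237, -3.131, -0.001]
contact_force: [0.0, 0.0, -0.6]
gripper_width: 0.997
finger_force: 0.0
```

```bash
python3 -c "
from h import *
plan((504,-4,200,81.4),(504,-4,110,81.4),(504,-4,52,81.4))"
```

```text
now [503.6  -2.8 200.2] yaw 81.3 zaxis [-0.002  0.001 -1.   ]
(504, -4, 200, 81.4) -> [-0.0005, -0.0011, 0.0002] -0.1
(504, -4, 110, 81.4) -> [-0.0007, -0.0011, 0.0902] -0.1
(504, -4, 52, 81.4) -> [-0.0008, -0.0012, 0.1482] -0.1
```

move_arm(rows=[[[0,-0.001,0.05,0],[0,-0.001,0.09,0],[0,-0.001,0.12,0],[0,-0.001,0.14,0],[0,-0.001,0.148,0],[0,-0.001,0.148,0],[0,-0.001,0.148,0]]])

```text
clock: 2.3
tool_pos: [504.8, -3.8, 53.9]
tcp_rot: [0.234, 3.131, 0.0]
contact_force: [-0.1, -0.7, -0.2]
gripper_width: 1.0
finger_force: 0.0
```

move_arm(rows=[[[0,0,0,0],[0,0,0,0],[0,0,0,0],[0,0,0,0],[0,0,0,0],[0,0,0,0],[0,0,0,0],[0,0,0,0]]], hand=255, force=12)

```text
clock: 3.1
tool_pos: [504.2, -4.4, 52.7]
tcp_rot: [-0.236, -3.133, -0.0]
contact_force: [-0.3, -0.5, 0.3]
gripper_width: 0.391
finger_force: 12.0
```

```bash
python3 -c "
from h import *
plan((500.5,-10,52,118.1),(500.5,-10,47,118.1))
for n in('top','side'):
    c=cam(n);I=c['pixels'];a,b=(280,225) if n=='top' else (294,215)
    I=cv2.resize(I[b:b+75,a:a+100] ,(400,300),interpolation=2); J=I if n=='top' else np.hstack([J,I])
cv2.imwrite('pics/g1.png',J)"
```

```text
now [504.2  -4.4  52.7] yaw 81.4 zaxis [-0.  0. -1.]
(500.5, -10, 52, 118.1) -> [0.0029, -0.0061, 0.0007] -36.7
(500.5, -10, 47, 118.1) -> [0.0029, -0.0061, 0.0057] -36.7
```

View pics/g1.png

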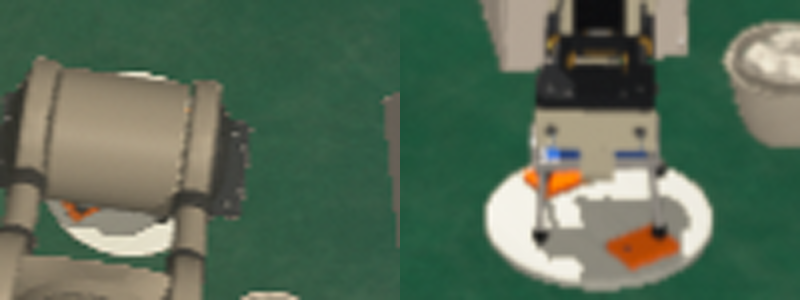

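The side view shows the gripper holding the plate by its long edges (36 mm wide), with one foot still on the front pad at about (640,245). Now I turn it.

move_arm(rows=[[[0,-0.001,0,-4],[0.001,-0.002,0,-8],[0.001,-0.002,0,-12],[0.001,-0.003,0,-16],[0.002,-0.004,0,-20],[0.002,-0.005,0,-24],[0.003,-0.006,0,-28],[0.003,-0.006,0,-32],[0.003,-0.006,0.001,-36.7],[0.003,-0.006,0.003,-36.7],[0.003,-0.006,0.004,-36.7],[0.003,-0.006,0.004,-36.7]]])

```text
clock: 4.4
tool_pos: [500.1, -10.4, 48.8]
tcp_rot: [0.758, -3.048, 0.001]
contact_force: [-3.3, -4.5, 4.1]
gripper_width: 0.391
finger_force: 12.0
```

move_arm(rows=[[[0,0,0.001,0],[0,0,0.002,0],[0,0,0.002,0],[0,0,0.002,0]]])

```text
clock: 4.8
tool_pos: [500.6, -10.3, 47.0]
tcp_rot: [-0.76, 3.048, -0.001]
contact_force: [-2.2, -4.5, 3.7]
gripper_width: 0.39
finger_force: 12.0
```

```bash
python3 -c "
from h import *
plan((500.5,-10,47,118.1))
c=cam('side');I=c['pixels'];a,b=(294,215)
cv2.imwrite('pics/g2.png',cv2.resize(I[b:b+75,a:a+100] ,(600,450),interpolation=2))"
```

```text
now [500.6 -10.3  47. ] yaw 118.0 zaxis [ 0.001 -0.    -1.   ]
(500.5, -10, 47, 118.1) -> [-0.0, 0.0003, 0.0] -0.1
```

View pics/g2.png

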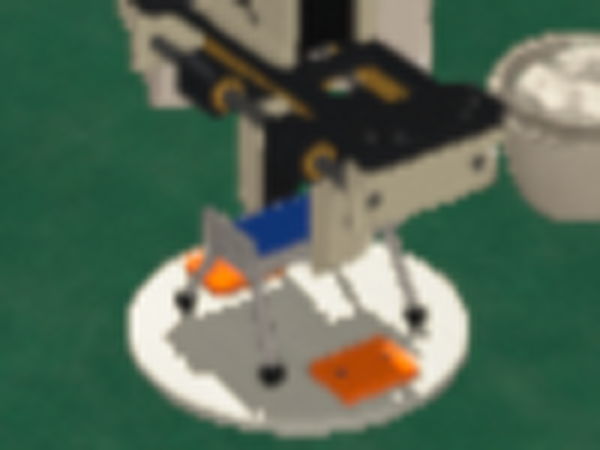

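The feet at (185,300), (270,375) and (415,318) are on the bare plate, clear of the pads. I'll release, rise, and move towards the rack so the stand is visible.

move_arm(rows=[[[0,0,0,0],[0,0,0,0],[0,0,0,0],[0,0,0,0],[0,0,0,0],[0,0,-0.02,0],[0,0,-0.06,0],[0,0,-0.11,0],[0,0,-0.15,0],[0,0,-0.15,0],[0,0,-0.15,0]]], hand=0)

```text
clock: 5.95
tool_pos: [500.6, -9.9, 197.2]
tcp_rot: [-0.762, 3.046, -0.001]
contact_force: [-0.5, 0.6, -0.3]
gripper_width: 0.999
finger_force: 0.0
```

```bash
python3 - <<'E'
from h import *
# rack fit: column centres from first look (amber+cap band at z~44 top line)
P=np.load('P0.npy')
c=cam('side');
T=np.array([[ (507.3+493.7+480.5+465.9)/4,(399+401.7+402.6+405.1)/4],[(506+492.9+478.2+463.5)/4,(366.6+368.2+369.8+371.6)/4],[(499.5+487.2+472.5+459.5)/4,(335.7+338.5+338.6+341.8)/4],[(497.8+484.7+470.1+455.4)/4,(302.2+305.4+307.3+309.2)/4],[(492.9+478.3+463.6+449.4)/4,(240.1+243.4+243.3+247.1)/4]])
print(T.round(1)); d=T[-1]-T[0]; print('rack y dir',np.degrees(np.arctan2(-d[1],-d[0])),'len',np.hypot(*d))
plan((486,402,120,100),)
E
```

```text
[[486.8 402.1]
 [485.2 369. ]
 [479.7 338.7]
 [477.  306. ]
 [471.1 243.5]]
rack y dir 84.31175938606641 len 159.40994518849823
now [499.8  -9.8 196. ] yaw 118.1 zaxis [-0.001  0.    -1.   ]
(486, 402, 120, 100) -> [-0.1817, 0.3698, 0.0761] 18.1
```

move_arm(rows=[[[-0.183,0.371,0.06,-56.2],[-0.183,0.371,0.06,-56.2],[-0.183,0.371,0.06,-56.2],[-0.183,0.371,0.06,-56.2],[-0.183,0.371,0.06,-56.2],[-0.183,0.371,0.06,-56.2],[-0.183,0.371,0.06,-56.2],[-0.183,0.371,0.06,-56.2],[-0.183,0.371,0.06,-56.2],[-0.183,0.371,0.06,-56.2],[-0.183,0.371,0.06,-56.2],[-0.183,0.371,0.06,-56.2]]])

```text
clock: 7.2
tool_pos: [487.3, 402.0, 136.0]
tcp_rot: [2.105, -2.33, 0.0]
contact_force: [-0.8, -0.4, 0.1]
gripper_width: 1.0
finger_force: 0.0
```

```bash
python3 - <<'E'
from h import *
for n in ('top','side'):
    c=cam(n);I=c['pixels'];P=cloud(c);hsv=cv2.cvtColor(I,cv2.COLOR_BGR2HSV);H,S,V=[hsv[...,i].astype(int) for i in range(3)]
    a,b=(280,235) if n=='top' else (304,230)
    win=np.zeros((480,640),bool); win[b:b+65,a:a+80]=1
    m=win&(H>100)&(H<125)&(S>120)
    k,l,st,ce=cv2.connectedComponentsWithStats(m.astype(np.uint8)); i=1+np.argmax(st[1:,4]); m=l==i
    vv,uu=np.nonzero(m); q=onplane(c,uu,vv,63.)[:,:2].astype(np.float32); r=cv2.minAreaRect(q); p=P[m]; p=p[~np.isnan(p).any(1)]
    A=np.c_[p[:,:2]-p[:,:2].mean(0),np.ones(len(p))]; f=np.linalg.lstsq(A,p[:,2],rcond=None)[0]
    print(n,len(p),r,q.mean(0),'z',np.median(p[:,2]),'slope',f[:2].round(3))
    Pm=win&(S<40)&(V>150)&(P[...,2]<14); vv,uu=np.nonzero(Pm); hull=cv2.convexHull(onplane(c,uu,vv,8.)[:,:2].astype(np.float32)); print('plate',cv2.minEnclosingCircle(hull),cv2.fitEllipse(hull))
    o=win&(H<20)&(S>150)&(V>120); k,l,st,ce=cv2.connectedComponentsWithStats(o.astype(np.uint8))
    print([ (onplane(c,*ce[j],14.).round(1),st[j,4]) for j in range(1,k) if st[j,4]>8])
    X=cv2.resize(I[b:b+60,a:a+80],(400,300),interpolation=2); J=X if n=='top' else np.hstack([J,X])
cv2.imwrite('pics/g3.png',J)
plan((487,403.7,18,174.3))
E
```

```text
top 160 ((499.3857727050781, -11.12053108215332), (62.153900146484375, 26.885221481323242), 28.331403732299805) [499.43683   -11.3506775] z 62.170009913660905 slope [-0.004 -0.036]
plate ((501.1678161621094, -11.085192680358887), 78.29166412353516) ((500.7655334472656, -11.152389526367188), (152.704345703125, 156.47633361816406), 1.2246989011764526)
[(array([524.5, -54.7,  14. ]), np.int32(97)), (array([476.3,  34.8,  14. ]), np.int32(100))]
side 137 ((501.5923156738281, -17.74887466430664), (63.54242706298828, 31.2769832611084), 28.14824867248535) [500.86908  -17.998877] z 64.66770041147838 slope [-0.224  0.512]
plate ((512.3172607421875, -14.183185577392578), 74.4603271484375) ((522.4090576171875, -24.345537185668945), (108.97203063964844, 157.97340393066406), 160.2291259765625)
[(array([534. , -44.8,  14. ]), np.int32(26)), (array([489.7,  35.7,  14. ]), np.int32(48))]
now [487.7 402.2 136.8] yaw 174.2 zaxis [-0. -0. -1.]
(487, 403.7, 18, 174.3) -> [-0.0015, 0.0008, 0.1188] -0.1
```

View pics/g3.png

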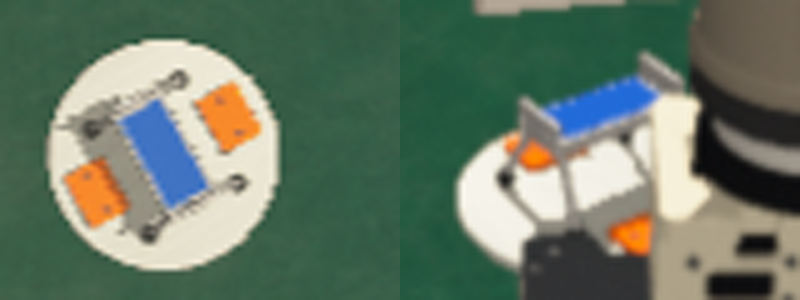

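Top view: the stand is level and all four feet are bare and clear, with centre (499.4,-11.1) and its y axis at 28.3°. Next, the tubes.

move_arm(rows=[[[-0.001,0.001,0.04,0],[-0.001,0.001,0.08,0],[-0.001,0.001,0.11,0],[-0.001,0.001,0.119,0],[-0.001,0.001,0.119,0],[-0.001,0.001,0.119,0],[-0.001,0.001,0.119,0]]])

```text
clock: 8.0
tool_pos: [487.6, 405.2, 19.9]
tcp_rot: [-2.105, 2.327, -0.001]
contact_force: [-0.2, 0.1, -0.4]
gripper_width: 1.003
finger_force: 0.0
```

move_arm(rows=[[[0,0,0,0],[0,0,0,0],[0,0,0,0],[0,0,0,0],[0,0,0,0],[0,0,0,0],[0,0,-0.02,0],[0,0,-0.06,0],[0,0,-0.1,0],[0,0,-0.12,0],[0,0,-0.12,0],[0,0,-0.12,0]]], hand=255, force=15)

```text
clock: 9.2
tool_pos: [486.1, 404.4, 137.2]
tcp_rot: [2.107, -2.329, -0.0]
contact_force: [0.1, 0.0, -1.0]
gripper_width: 0.586
finger_force: 15.0
```

```bash
cat >> h.py <<'E'
C=np.array([499.5,-11.]);A=28.3
def slot(sy,ux=0): # world xy at stand (ux,sy); stand y at A deg
    a=np.radians(A); return C+sy*np.array([np.cos(a),np.sin(a)])+ux*np.array([-np.sin(a),np.cos(a)])
E
python3 - <<'E'
from h import *
for s in(-25,0,25,-12.5,12.5): print(s,slot(s).round(1))
x,y=slot(-25); plan((x,y,140,118.3),(x,y,62,118.3))
c=cam('side');cv2.imwrite('pics/g4.png',cv2.resize(c['pixels'][190:400,300:580],(800,600),interpolation=2))
E
```

```text
-25 [477.5 -22.9]
0 [499.5 -11. ]
25 [521.5   0.9]
-12.5 [488.5 -16.9]
12.5 [510.5  -5.1]
now [486.1 404.4 137.2] yaw 174.3 zaxis [-0. -0. -1.]
(np.float64(477.48806616227097), np.float64(-22.852205226177908), 140, 118.3) -> [0.426, -0.0341, -0.0027] 56.0
(np.float64(477.48806616227097), np.float64(-22.852205226177908), 62, 118.3) -> [0.426, -0.0341, 0.0753] 56.0
```

View pics/g4.png

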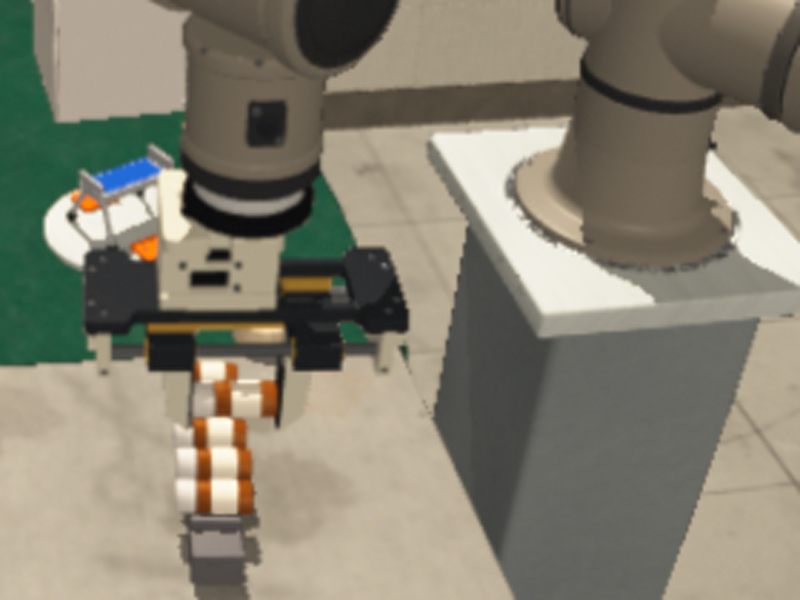

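move_arm(rows=[[[0.426,-0.034,0,56],[0.426,-0.034,0,56],[0.426,-0.034,0,56],[0.426,-0.034,0,56],[0.426,-0.034,0,56],[0.426,-0.034,0,56],[0.426,-0.034,0,56],[0.426,-0.034,0,56],[0.426,-0.034,0,56],[0.426,-0.034,0,56],[0.426,-0.034,0,56],[0.426,-0.034,0,56]]])

```text
clock: 10.45
tool_pos: [477.2, -21.7, 136.9]
tcp_rot: [0.768, -3.045, -0.002]
contact_force: [0.5, 0.7, -1.1]
gripper_width: 0.588
finger_force: 15.0
```

move_arm(rows=[[[0,0,0.02,0],[0,0,0.05,0],[0,0,0.065,0],[0,0,0.065,0],[0,0,0.065,0]]])

```text
clock: 10.95
tool_pos: [477.8, -21.7, 72.8]
tcp_rot: [0.77, -3.045, -0.001]
contact_force: [1.3, 0.1, -0.4]
gripper_width: 0.587
finger_force: 15.0
```

```bash
python3 - <<'E'
from h import *
x,y=slot(-25); plan((x,y,60,118.3)); print(read_state()['gripper_width'])
c=cam('side');cv2.imwrite('pics/g5.png',cv2.resize(c['pixels'][215:290,294:394],(800,600),interpolation=2))
E
```

```text
now [477.8 -21.7  72.8] yaw 118.4 zaxis [-0.  0. -1.]
(np.float64(477.48806616227097), np.float64(-22.852205226177908), 60, 118.3) -> [0.0008, -0.0009, 0.0128] 0.1
0.5873192328444795
```

View pics/g5.png

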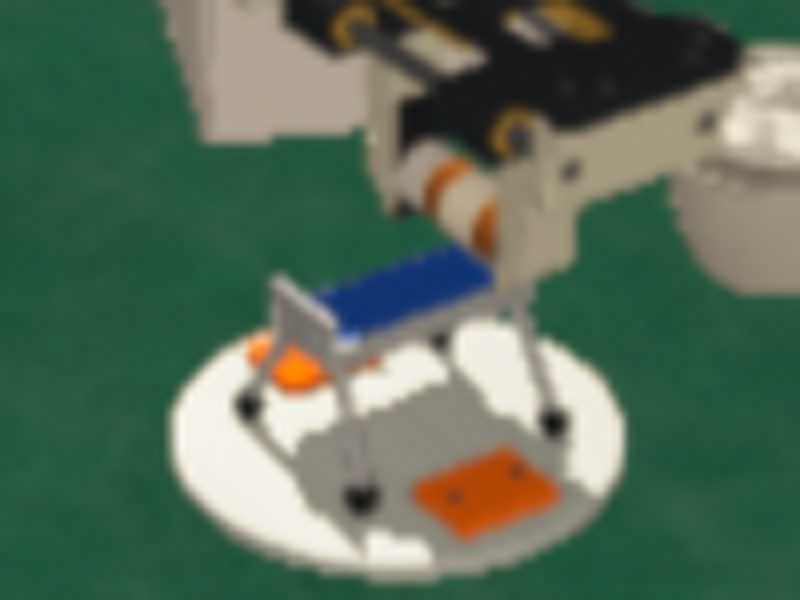

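The tube is held level above the cradle's near-side slot, next to the right lip at about (500,270). I'll lower it and release.

move_arm(rows=[[[0.001,-0.001,0.005,0],[0.001,-0.001,0.009,0],[0.001,-0.001,0.011,0],[0.001,-0.001,0.012,0],[0.001,-0.001,0.012,0],[0.001,-0.001,0.012,0]]])

```text
clock: 11.6
tool_pos: [477.6, -24.1, 60.8]
tcp_rot: [-0.767, 3.046, -0.0]
contact_force: [1.8, -0.3, 0.3]
gripper_width: 0.585
finger_force: 15.0
```

move_arm(rows=[[[0,0,0.001,0],[0,0,0.001,0],[0,0,0.001,0]]])

```text
clock: 11.9
tool_pos: [477.4, -24.0, 59.7]
tcp_rot: [-0.767, 3.046, -0.0]
contact_force: [2.3, 0.8, 0.3]
gripper_width: 0.586
finger_force: 15.0
```

move_arm(rows=[[[0,0,0,0],[0,0,0,0],[0,0,0,0],[0,0,0,0],[0,0,-0.03,0],[0,0,-0.077,0],[-0.05,0.09,-0.077,-8],[-0.08,0.14,-0.077,-16],[-0.11,0.19,-0.077,-24],[-0.14,0.24,-0.077,-32],[-0.16,0.29,-0.077,-40],[-0.193,0.345,-0.077,-48]]], hand=0)

```text
clock: 13.1
tool_pos: [482.4, 277.9, 136.7]
tcp_rot: [1.947, -2.465, 0.0]
contact_force: [1.0, -0.9, -0.6]
gripper_width: 1.006
finger_force: 0.0
```

move_arm(rows=[[[0,0,0,-8],[0,0,0,-8],[0,0,0,-8]]])

```text
clock: 13.4
tool_pos: [482.7, 275.4, 136.5]
tcp_rot: [2.103, -2.333, -0.0]
contact_force: [-0.1, -0.3, -0.3]
gripper_width: 0.996
finger_force: 0.0
```

```bash
python3 - <<'E'
from h import *
plan((483.8,371.9,18,174.3))
c=cam('top');cv2.imwrite('pics/g6.png',cv2.resize(c['pixels'][235:295,280:360],(800,600),interpolation=2))
P=cloud(c);I=c['pixels'];h=cv2.cvtColor(I,cv2.COLOR_BGR2HSV).astype(int)
w=np.zeros((480,640),bool);w[235:295,280:345]=1
m=w&(P[...,2]>78)&(P[...,2]<100)
p=P[m];print(len(p),p.mean(0).round(1)); d=(p[:,:2]-C); a=np.radians(A); e=np.array([[-np.sin(a),np.cos(a)],[np.cos(a),np.sin(a)]]); q=d@e.T; print(q.min(0),q.max(0))
m=w&(h[...,0]<18)&(h[...,1]>120)&(P[...,2]>70); print(m.sum(),((P[m][:,:2]-C)@e.T).mean(0))
E
```

```text
now [482.7 275.4 136.5] yaw 174.1 zaxis [-0.001 -0.001 -1.   ]
(483.8, 371.9, 18, 174.3) -> [-0.0962, 0.0088, 0.1184] -0.2
110 [482.7 -19.5  83.9]
[-26.24526317 -40.44586874] [27.17660583 41.14501935]
36 [  6.222426   -20.58779664]
```

View pics/g6.png

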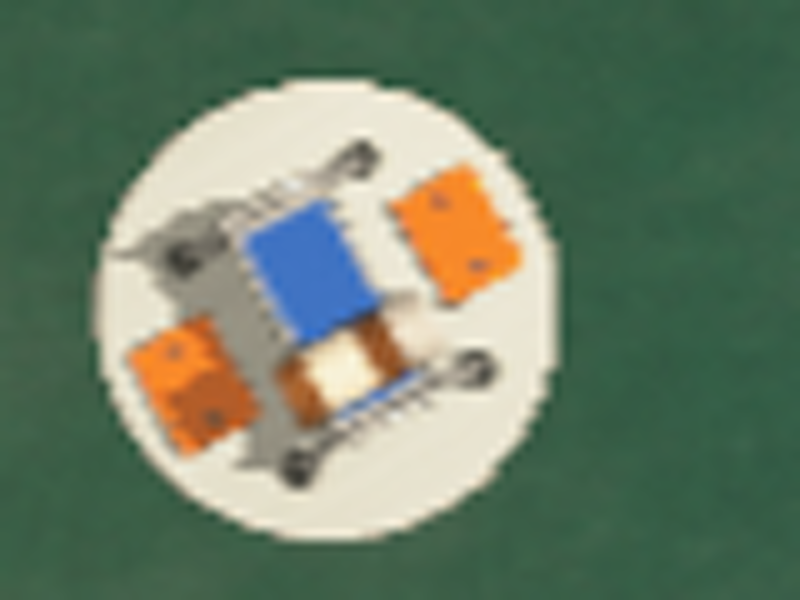

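```bash
python3 - <<'E'
from h import *
s=cam('side');t=cam('top');
def prof(P,I,lab):
    h=cv2.cvtColor(I,cv2.COLOR_BGR2HSV).astype(int)
    am=(h[...,0]<18)&(h[...,1]>120)
    r=np.radians(84.3); e=np.array([np.cos(r),np.sin(r)]); f=np.array([-e[1],e[0]])
    d=P[...,:2]-np.array([479.,322.3]); S=d@e; X=d@f
    for s0 in(80,48,16,-16,-80):
        m=(abs(S-s0)<14)&(abs(X)<24)&(P[...,2]>36)&(P[...,2]<60)
        q=np.c_[S[m],P[...,2][m],X[m]]
        if len(q)<6: print(lab,s0,'few');continue
        # axis fit: z=34+sqrt(144-(S-a)^2): least squares on a
        from scipy.optimize import least_squares
        g=least_squares(lambda a:np.hypot(q[:,0]-a[0],q[:,1]-34-a[1])-12,[s0,0],loss='soft_l1')
        print(lab,s0,len(q),'axis s',g.x.round(1),'X range',q[:,2].min().round(1),q[:,2].max().round(1))
prof(np.load('P0.npy'),t['pixels'],'top0')
prof(cloud(s),s['pixels'],'side'); prof(cloud(t),t['pixels'],'top')
# silhouettes, top0: amber/white mask edges along row for tube
I=cv2.imread('pics/top0.png').astype(int);
print(I[270,180:245].sum(1)); 
# placed tube
a=np.radians(A); e=np.array([[-np.sin(a),np.cos(a)],[np.cos(a),np.sin(a)]])
from scipy.optimize import least_squares
for n,c in(('top',t),('side',s)):
    P=cloud(c);q=(P[...,:2]-C)@e.T; m=(abs(q[...,0])<24)&(q[...,1]<-8)&(q[...,1]>-34.5)&(P[...,2]>74)&(P[...,2]<92)
    k=q[m];z=P[m][:,2]; g=least_squares(lambda b:np.hypot(k[:,1]-b[0],z-75-b[1])-12,[-25,0],loss='soft_l1'); print('placed',n,m.sum(),g.x.round(1),k[:,0].min(),k[:,0].max())
E
```

```text
top0 80 94 axis s [82.  -1.4] X range -22.5 23.8
top0 48 94 axis s [49.1 -0.5] X range -23.9 22.8
top0 16 97 axis s [17.2 -0.5] X range -24.0 23.8
top0 -16 97 axis s [-13.5  -0.2] X range -22.9 24.0
top0 -80 86 axis s [-77.8  -0.8] X range -23.9 23.2
side 80 few
side 48 223 axis s [49.5  2.4] X range -23.9 23.6
side 16 198 axis s [18.1  1.4] X range -23.0 23.0
side -16 192 axis s [-14.3   1.7] X range -23.0 24.0
side -80 171 axis s [-78.9   2.5] X range -23.6 23.5
top 80 few
top 48 few
top 16 few
top -16 few
top -80 85 axis s [-76.4  -1.4] X range -24.0 23.1
[473 306 300 367 208 254 286 341 390 329 280 298 293 251 223 266 300 359
 384 313 261 291 341 284 394 496 547 609 665 587 440 308 353 427 598 655
 683 677 650 554 408 361 355 375 408 392 419 465 399 305 308 308 399 529
 610 663 687 679 637 543 482 490 487 483 486]
placed top 104 [-19.1  -1.6] -23.85306444103076 23.258360602296797
placed side 14 [-17.5   0.1] -22.052026415321677 -5.5584794547381335
```

Tube 1 lies along the stand's x at y ≈ -20, having rolled slightly inwards. The next tube will push it towards the lip.

move_arm(rows=[[[-0.048,0.004,0,0],[-0.096,0.009,0,0],[-0.096,0.009,0,0],[-0.096,0.009,0.04,0],[-0.096,0.009,0.08,0],[-0.096,0.009,0.11,0],[-0.096,0.009,0.118,0],[-0.096,0.009,0.118,0],[-0.096,0.009,0.118,0],[-0.096,0.009,0.118,0]]])

```text
clock: 14.55
tool_pos: [485.0, 372.8, 20.8]
tcp_rot: [-2.105, 2.328, -0.001]
contact_force: [-0.1, 0.2, 0.3]
gripper_width: 1.0
finger_force: 0.0
```

move_arm(rows=[[[0,0,0,0],[0,0,0,0],[0,0,0,0],[0,0,0,0],[0,0,0,0],[0,0,0,0],[0,0,-0.02,0],[0,0,-0.06,0],[0,0,-0.1,0],[0,0,-0.12,0],[0,0,-0.12,0],[0,0,-0.12,0]]], hand=255)

```text
clock: 15.75
tool_pos: [483.3, 372.2, 138.2]
tcp_rot: [2.107, -2.329, -0.0]
contact_force: [1.0, -0.5, -0.1]
gripper_width: 0.587
finger_force: 15.0
```

```bash
python3 - <<'E'
from h import *
x,y=slot(6); plan((x,y,137,118.3))
E
```

```text
now [483.3 372.2 138.2] yaw 174.3 zaxis [-0. -0. -1.]
(np.float64(504.78286412105496), np.float64(-8.155470745717302), 137, 118.3) -> [0.3763, -0.0594, 0.0013] 56.0
```

move_arm(rows=[[[0.376,-0.059,0,56],[0.376,-0.059,0,56],[0.376,-0.059,0,56],[0.376,-0.059,0,56],[0.376,-0.059,0,56],[0.376,-0.059,0,56],[0.376,-0.059,0,56],[0.376,-0.059,0,56],[0.376,-0.059,0,56],[0.376,-0.059,0,56],[0.376,-0.059,0,56],[0.376,-0.059,0,56]]])

```text
clock: 16.95
tool_pos: [504.5, -6.4, 138.2]
tcp_rot: [0.77, -3.045, -0.001]
contact_force: [0.5, 1.0, -0.3]
gripper_width: 0.585
finger_force: 15.0
```

move_arm(rows=[[[0,0,0.03,0],[0,0,0.06,0],[0,0,0.074,0],[0,0,0.078,0],[0,0,0.078,0],[0,0,0.078,0],[0.002,0,0.078,0],[0.004,0,0.078,0],[0.006,0,0.078,0],[0.0065,0,0.078,0],[0.0065,0,0.078,0],[0.0065,0,0.078,0]]])

```text
clock: 18.15
tool_pos: [499.1, -10.8, 60.8]
tcp_rot: [-0.767, 3.046, 0.0]
contact_force: [-0.1, -0.1, -0.7]
gripper_width: 0.588
finger_force: 15.0
```

```bash
python3 - <<'E'
from h import *
x,y=slot(-0.5); plan((x,y,60,118.3),(x,y,137,118.3),(480.6,340,137,174.3))
E
```

```text
now [499.1 -10.8  60.8] yaw 118.3 zaxis [ 0.  0. -1.]
(np.float64(499.0597613232454), np.float64(-11.237044104523559), 60, 118.3) -> [0.0003, -0.0003, 0.0008] -0.0
(np.float64(499.0597613232454), np.float64(-11.237044104523559), 137, 118.3) -> [0.0003, -0.0003, -0.0762] -0.0
(480.6, 340, 137, 174.3) -> [-0.1498, 0.3178, -0.0762] -56.0
```

move_arm(rows=[[[0,0,0.0015,0],[0,0,0.0015,0],[0,0,0.0015,0]]])

```text
clock: 18.45
tool_pos: [499.3, -10.8, 59.4]
tcp_rot: [-0.767, 3.046, -0.0]
contact_force: [-1.1, -0.4, 3.1]
gripper_width: 0.59
finger_force: 15.0
```

move_arm(rows=[[[0,0,0,0],[0,0,0,0],[0,0,0,0],[0,0,0,0],[0,0,0,0],[0,0,-0.03,0],[0,0,-0.078,0],[-0.03,0.06,-0.078,-8],[-0.06,0.12,-0.078,-16],[-0.09,0.18,-0.078,-24],[-0.12,0.24,-0.078,-32],[-0.15,0.318,-0.078,-40]]], hand=0)

```text
clock: 19.65
tool_pos: [488.8, 240.9, 137.3]
tcp_rot: [-1.77, 2.595, -0.0]
contact_force: [1.1, -0.4, 0.3]
gripper_width: 1.0
finger_force: 0.0
```

```bash
cat >> h.py <<'E'
def look(name):
    c=cam('top');cv2.imwrite(name,cv2.resize(c['pixels'][240:290,280:345],(780,600),interpolation=2))
    I=c['pixels'];h=cv2.cvtColor(I,cv2.COLOR_BGR2HSV).astype(int);P=cloud(c)
    a=np.radians(A); e=np.array([[-np.sin(a),np.cos(a)],[np.cos(a),np.sin(a)]])
    q=(P[...,:2]-C)@e.T
    for lo in range(-36,37,3):
        m=(abs(q[...,0])<15)&(q[...,1]>=lo)&(q[...,1]<lo+3)&(P[...,2]>40)&(P[...,2]<140); print(lo+1.5,m.sum(),np.median(P[m][:,2]).round(1) if m.sum() else '',end=' | ')
    print()
    return c,P,q
E
python3 - <<'E'
from h import *
look('pics/g7.png'); plan((480.6,340,137,174.3),(480.6,340,18,174.3))
E
```

```text
-34.5 8 82.4 | -31.5 10 83.0 | -28.5 9 85.9 | -25.5 9 85.8 | -22.5 9 83.6 | -19.5 9 83.5 | -16.5 8 81.0 | -13.5 9 75.5 | -10.5 9 80.9 | -7.5 9 85.3 | -4.5 9 84.6 | -1.5 8 85.3 | 1.5 9 83.4 | 4.5 9 86.5 | 7.5 8 82.5 | 10.5 7 71.6 | 13.5 8 62.2 | 16.5 8 61.9 | 19.5 9 63.2 | 22.5 8 61.7 | 25.5 8 62.0 | 28.5 9 61.1 | 31.5 9 62.4 | 34.5 9 61.3 | 37.5 10 64.2 | 
now [487.5 247.9 137.5] yaw 159.2 zaxis [ 0.001  0.004 -1.   ]
(480.6, 340, 137, 174.3) -> [-0.0837, 0.0391, 0.0009] -15.1
(480.6, 340, 18, 174.3) -> [-0.0832, 0.039, 0.1199] -15.1
```

View pics/g7.png

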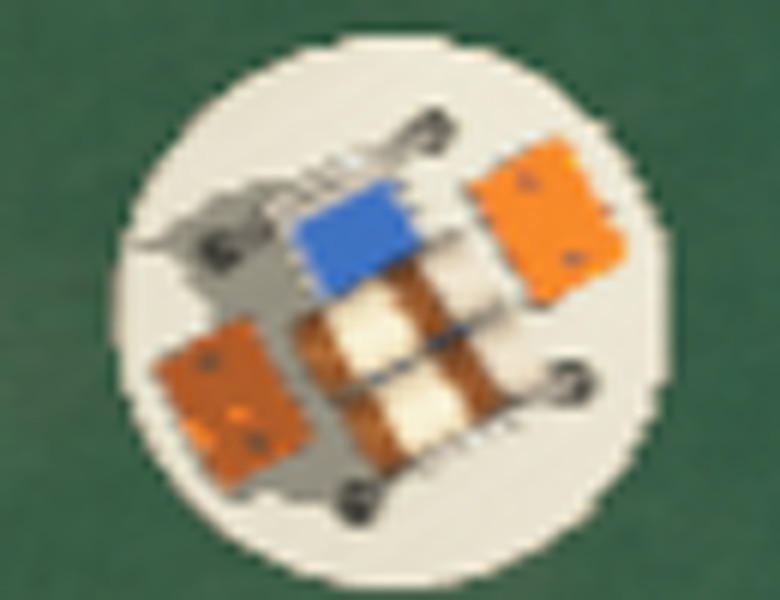

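Two tubes lie side by side and touching the right lip, and the free floor (blue) is 26 mm wide. Fetching the third.

move_arm(rows=[[[-0.083,0.039,0,-15],[-0.083,0.039,0,-15],[-0.083,0.039,0,-15],[-0.083,0.039,0,-15],[-0.083,0.039,0,-15]]])

```text
clock: 20.2
tool_pos: [483.4, 329.5, 137.0]
tcp_rot: [2.085, -2.349, 0.0]
contact_force: [-0.5, 0.6, -0.3]
gripper_width: 1.003
finger_force: 0.0
```

```bash
python3 - <<'E'
from h import *
plan((480.6,340,18,174.3))
E
```

```text
now [483.4 329.5 137. ] yaw 173.2 zaxis [-0.001 -0.001 -1.   ]
(480.6, 340, 18, 174.3) -> [-0.0102, 0.004, 0.119] -1.1
```

move_arm(rows=[[[-0.01,0.004,0,-1],[-0.01,0.004,0.04,-1],[-0.01,0.004,0.08,-1],[-0.01,0.004,0.11,-1],[-0.01,0.004,0.119,-1],[-0.01,0.004,0.119,-1],[-0.01,0.004,0.119,-1],[-0.01,0.004,0.119,-1]]])

```text
clock: 21.0
tool_pos: [481.9, 341.5, 20.2]
tcp_rot: [-2.105, 2.327, -0.001]
contact_force: [-0.1, -0.1, 0.4]
gripper_width: 1.003
finger_force: 0.0
```

move_arm(rows=[[[0,0,0,0],[0,0,0,0],[0,0,0,0],[0,0,0,0],[0,0,0,0],[0,0,0,0],[0,0,-0.02,0],[0,0,-0.06,0],[0,0,-0.1,0],[0,0,-0.12,0],[0,0,-0.12,0],[0,0,-0.12,0]]], hand=255)

```text
clock: 22.2
tool_pos: [480.4, 340.7, 137.8]
tcp_rot: [2.107, -2.329, -0.0]
contact_force: [-0.3, 0.8, -1.1]
gripper_width: 0.584
finger_force: 15.0
```

```bash
python3 - <<'E'
from h import *
x,y=slot(25); plan((x,y,137,118.3))
E
```

```text
now [480.4 340.7 137.8] yaw 174.3 zaxis [-0. -0. -1.]
(np.float64(521.5119338377291), np.float64(0.8522052261779081), 137, 118.3) -> [0.3341, -0.0749, 0.0008] 56.0
```

move_arm(rows=[[[0.334,-0.075,0,56],[0.334,-0.075,0,56],[0.334,-0.075,0,56],[0.334,-0.075,0,56],[0.334,-0.075,0,56],[0.334,-0.075,0,56],[0.334,-0.075,0,56],[0.334,-0.075,0,56],[0.334,-0.075,0,56],[0.334,-0.075,0,56],[0.334,-0.075,0,56],[0.334,-0.075,0,56]]])

```text
clock: 23.4
tool_pos: [521.7, 2.3, 138.0]
tcp_rot: [0.771, -3.045, -0.001]
contact_force: [0.5, -0.5, -0.5]
gripper_width: 0.586
finger_force: 15.0
```

```bash
python3 - <<'E'
from h import *
x,y=slot(25); plan((x,y,62,118.3))
E
```

```text
now [521.7   2.3 138. ] yaw 118.4 zaxis [-0.  0. -1.]
(np.float64(521.5119338377291), np.float64(0.8522052261779081), 62, 118.3) -> [0.0009, -0.0012, 0.076] 0.1
```

move_arm(rows=[[[0,0,0.03,0],[0,0,0.06,0],[0,0,0.068,0],[0,0,0.072,0],[0,0,0.076,0],[0,0,0.078,0],[0,0,0.078,0],[0,0,0.078,0]]])

```text
clock: 24.2
tool_pos: [522.4, 1.0, 60.9]
tcp_rot: [-0.767, 3.045, -0.001]
contact_force: [-0.2, 1.5, -0.6]
gripper_width: 0.584
finger_force: 15.0
```

```bash
python3 - <<'E'
from h import *
x,y=slot(25); plan((x,y,59.3,118.3)); print(read_state()['contact_force'])
E
```

```text
now [522.4   1.   60.9] yaw 118.3 zaxis [ 0.001 -0.    -1.   ]
(np.float64(521.5119338377291), np.float64(0.8522052261779081), 59.3, 118.3) -> [0.0008, 0.0003, 0.0016] -0.0
[-0.20945534  1.47758342 -0.59641781]
```

move_arm(rows=[[[0,0,0.0015,0],[0,0,0.0015,0],[0,0,0.0015,0]]])

```text
clock: 24.5
tool_pos: [522.3, 1.0, 59.0]
tcp_rot: [-0.767, 3.046, -0.0]
contact_force: [-0.5, -0.5, 1.7]
gripper_width: 0.587
finger_force: 15.0
```

move_arm(rows=[[[0,0,0,0],[0,0,0,0],[0,0,0,0],[0,0,0,0],[0,0,0,0],[0,0,-0.03,0],[0,0,-0.078,0],[-0.02,0.05,-0.078,-8],[-0.04,0.1,-0.078,-16],[-0.06,0.15,-0.078,-24],[-0.08,0.2,-0.078,-32],[-0.1,0.25,-0.078,-40]]], hand=0)

```text
clock: 25.7
tool_pos: [493.3, 251.4, 136.9]
tcp_rot: [-1.77, 2.595, -0.0]
contact_force: [-0.1, 0.1, 0.7]
gripper_width: 0.999
finger_force: 0.0
```

move_arm(rows=[[[0,0,0,0],[0,0,0,0],[0,0,0,0]]])

```text
clock: 26.0
tool_pos: [493.9, 248.4, 136.6]
tcp_rot: [1.76, -2.601, 0.0]
contact_force: [-0.8, 0.2, 0.1]
gripper_width: 1.0
finger_force: 0.0
```

```bash
python3 - <<'E'
from h import *
look('pics/g8.png'); plan((477.4,308.2,137,174.3),(477.4,308.2,26,174.3))
E
```

```text
-34.5 9 82.3 | -31.5 10 83.6 | -28.5 9 86.1 | -25.5 10 85.8 | -22.5 8 86.9 | -19.5 9 84.0 | -16.5 8 81.5 | -13.5 9 74.2 | -10.5 9 80.6 | -7.5 10 85.9 | -4.5 9 86.5 | -1.5 8 85.9 | 1.5 9 85.2 | 4.5 9 82.3 | 7.5 9 83.3 | 10.5 5 79.7 | 13.5 11 63.2 | 16.5 10 83.0 | 19.5 9 83.2 | 22.5 8 82.4 | 25.5 8 85.3 | 28.5 10 83.2 | 31.5 8 82.3 | 34.5 8 81.6 | 37.5 8 73.5 | 
now [494.  248.1 136.7] yaw 158.1 zaxis [-0. -0. -1.]
(477.4, 308.2, 137, 174.3) -> [-0.0496, 0.0378, -0.0004] -16.2
(477.4, 308.2, 26, 174.3) -> [-0.0497, 0.0378, 0.1106] -16.2
```

View pics/g8.png

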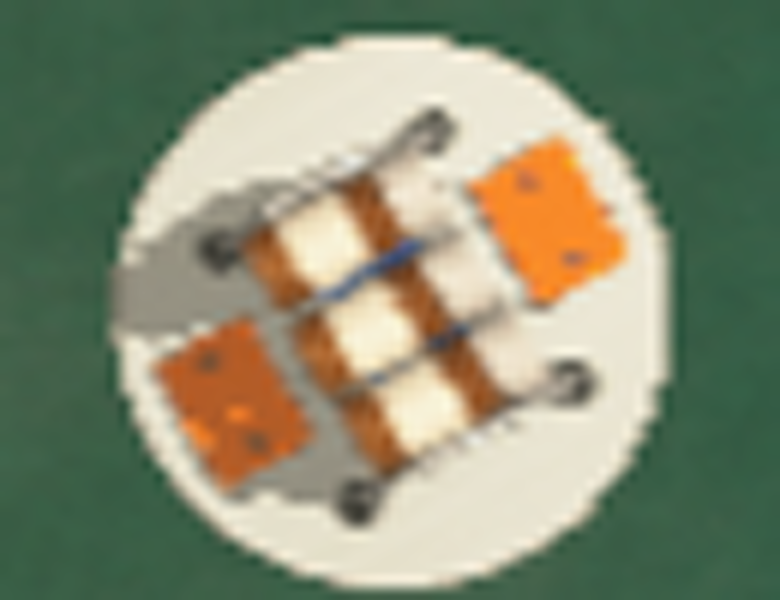

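The bottom three are in, at y ≈ -25, -1 and +26. Now the second layer, with a higher grip (8 mm below the axis).

move_arm(rows=[[[-0.05,0.038,0,-8],[-0.05,0.038,0,-16],[-0.05,0.038,0,-16],[-0.05,0.038,0,-16],[-0.05,0.038,0.04,-16],[-0.05,0.038,0.08,-16],[-0.05,0.038,0.1,-16],[-0.05,0.038,0.1105,-16],[-0.05,0.038,0.1105,-16],[-0.05,0.038,0.1105,-16],[-0.05,0.038,0.1105,-16]]])

```text
clock: 27.15
tool_pos: [478.1, 310.1, 27.7]
tcp_rot: [-2.105, 2.329, -0.001]
contact_force: [0.6, -0.2, -0.1]
gripper_width: 0.997
finger_force: 0.0
```

move_arm(rows=[[[0,0,0,0],[0,0,0,0],[0,0,0,0],[0,0,0,0],[0,0,0,0],[0,0,0,0],[0,0,-0.02,0],[0,0,-0.06,0],[0,0,-0.1,0],[0,0,-0.12,0],[0,0,-0.12,0],[0,0,-0.12,0]]], hand=255)

```text
clock: 28.35
tool_pos: [476.7, 309.9, 145.8]
tcp_rot: [2.108, -2.329, -0.0]
contact_force: [-0.4, -0.2, -0.7]
gripper_width: 0.584
finger_force: 15.0
```

```bash
python3 - <<'E'
from h import *
x,y=slot(-13); plan((x,y,146,118.3))
E
```

```text
now [476.7 309.9 145.8] yaw 174.3 zaxis [-0. -0. -1.]
(np.float64(488.0537944043809), np.float64(-17.163146717612513), 146, 118.3) -> [0.3243, -0.044, -0.0002] 56.0
```

move_arm(rows=[[[0.323,-0.044,0,56],[0.323,-0.044,0,56],[0.323,-0.044,0,56],[0.323,-0.044,0,56],[0.323,-0.044,0,56],[0.323,-0.044,0,56],[0.323,-0.044,0,56],[0.323,-0.044,0,56],[0.323,-0.044,0,56],[0.323,-0.044,0,56],[0.323,-0.044,0,56],[0.323,-0.044,0,56]]])

```text
clock: 29.55
tool_pos: [488.4, -14.7, 146.1]
tcp_rot: [0.771, -3.045, -0.0]
contact_force: [0.3, -0.6, -0.6]
gripper_width: 0.586
finger_force: 15.0
```

move_arm(rows=[[[0,0,0.03,0],[0,0,0.045,0],[0,0,0.052,0],[0,0,0.055,0],[0,0,0.056,0],[0,0,0.056,0],[0,0,0.056,0]]])

```text
clock: 30.25
tool_pos: [489.0, -15.8, 90.9]
tcp_rot: [-0.767, 3.045, -0.001]
contact_force: [0.7, 0.4, -1.5]
gripper_width: 0.589
finger_force: 15.0
```

```bash
python3 - <<'E'
from h import *
x,y=slot(-12); plan((x,y,88,118.3)); print(read_state()['contact_force'])
c=cam('side');cv2.imwrite('pics/g9.png',cv2.resize(c['pixels'][215:290,294:394],(800,600),interpolation=2))
E
```

```text
now [489.  -15.8  90.9] yaw 118.3 zaxis [ 0.001 -0.    -1.   ]
(np.float64(488.93427175789003), np.float64(-16.689058508565395), 88, 118.3) -> [0.0005, -0.0007, 0.0029] -0.0
[ 0.66824203  0.39654885 -1.52255197]
```

View pics/g9.png

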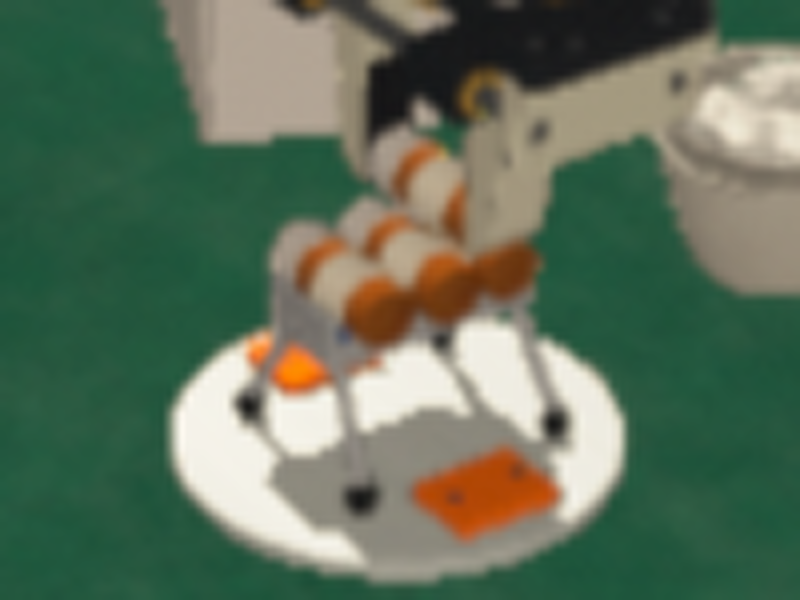

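The fourth tube hovers just above the gap between the middle and right tubes, so I'll seat it.

move_arm(rows=[[[0,0,0.001,0],[0,0,0.002,0],[0,0,0.002,0],[0,0,0.002,0]]])

```text
clock: 30.7
tool_pos: [488.5, -15.8, 88.2]
tcp_rot: [0.767, -3.046, -0.0]
contact_force: [-0.3, 0.5, -0.2]
gripper_width: 0.592
finger_force: 15.0
```

move_arm(rows=[[[0,0,0.001,0],[0,0,0.0015,0],[0,0,0.0015,0]]])

```text
clock: 31.0
tool_pos: [489.3, -15.6, 87.6]
tcp_rot: [-0.767, 3.045, -0.001]
contact_force: [-0.1, 0.9, 7.3]
gripper_width: 0.586
finger_force: 15.0
```

move_arm(rows=[[[0,0,0,0],[0,0,0,0],[0,0,0,0],[0,0,0,0],[0,0,0,0],[0,0,-0.03,0],[0,0,-0.055,0],[-0.02,0.05,-0.055,-8],[-0.04,0.1,-0.055,-16],[-0.06,0.15,-0.055,-24],[-0.08,0.2,-0.055,-32],[-0.1,0.23,-0.055,-40]]], hand=0)

```text
clock: 32.2
tool_pos: [466.6, 234.7, 141.8]
tcp_rot: [1.77, -2.595, -0.0]
contact_force: [0.0, -0.3, 0.0]
gripper_width: 0.997
finger_force: 0.0
```

move_arm(rows=[[[0,0,0,0],[0,0,0,0],[0,0,0,0]]])

```text
clock: 32.5
tool_pos: [467.5, 232.0, 141.5]
tcp_rot: [1.761, -2.601, 0.0]
contact_force: [1.1, 0.0, -0.7]
gripper_width: 1.001
finger_force: 0.0
```

```bash
python3 - <<'E'
from h import *
look('pics/g10.png'); plan((471,243.5,137,174.3),(471,243.5,26,174.3))
E
```

```text
-34.5 9 80.0 | -31.5 10 84.7 | -28.5 9 85.9 | -25.5 10 85.9 | -22.5 10 102.4 | -19.5 9 104.2 | -16.5 9 104.5 | -13.5 9 106.1 | -10.5 9 107.6 | -7.5 10 103.5 | -4.5 9 103.2 | -1.5 7 90.5 | 1.5 9 84.9 | 4.5 9 84.9 | 7.5 9 80.7 | 10.5 6 65.7 | 13.5 10 77.7 | 16.5 9 81.8 | 19.5 9 85.2 | 22.5 9 88.4 | 25.5 7 85.0 | 28.5 10 82.1 | 31.5 9 84.4 | 34.5 7 81.4 | 37.5 8 70.9 | 
now [467.7 231.6 141.6] yaw 158.1 zaxis [-0. -0. -1.]
(471, 243.5, 137, 174.3) -> [-0.0122, 0.0013, 0.0046] -16.2
(471, 243.5, 26, 174.3) -> [-0.0123, 0.0013, 0.1156] -16.2
```

move_arm(rows=[[[-0.012,0.001,0,-8],[-0.012,0.001,0,-16],[-0.012,0.001,0,-16],[-0.012,0.001,0.04,-16],[-0.012,0.001,0.08,-16],[-0.012,0.001,0.105,-16],[-0.012,0.001,0.1155,-16],[-0.012,0.001,0.1155,-16],[-0.012,0.001,0.1155,-16],[-0.012,0.001,0.1155,-16]]])

```text
clock: 33.55
tool_pos: [472.3, 244.6, 27.8]
tcp_rot: [-2.105, 2.329, -0.002]
contact_force: [0.7, -0.3, 0.3]
gripper_width: 0.998
finger_force: 0.0
```

move_arm(rows=[[[0,0,0,0],[0,0,0,0],[0,0,0,0],[0,0,0,0],[0,0,0,0],[0,0,0,0],[0,0,-0.02,0],[0,0,-0.06,0],[0,0,-0.1,0],[0,0,-0.12,0],[0,0,-0.12,0],[0,0,-0.12,0]]], hand=255)

```text
clock: 34.75
tool_pos: [470.8, 244.4, 145.9]
tcp_rot: [2.108, -2.329, -0.0]
contact_force: [-0.5, -0.8, -0.7]
gripper_width: 0.589
finger_force: 14.9
```

```bash
python3 - <<'E'
from h import *
x,y=slot(13); plan((x,y,146,118.3))
E
```

```text
now [470.8 244.4 145.9] yaw 174.3 zaxis [-0.  0. -1.]
(np.float64(510.9462055956191), np.float64(-4.836853282387488), 146, 118.3) -> [0.244, -0.0648, -0.0001] 56.0
```

move_arm(rows=[[[0.244,-0.065,0,8],[0.244,-0.065,0,56],[0.244,-0.065,0,56],[0.244,-0.065,0,56],[0.244,-0.065,0,56],[0.244,-0.065,0,56],[0.244,-0.065,0,56],[0.244,-0.065,0,56],[0.244,-0.065,0,56],[0.244,-0.065,0,56],[0.244,-0.065,0,56],[0.244,-0.065,0,56]]])

```text
clock: 35.95
tool_pos: [511.4, -4.5, 146.2]
tcp_rot: [0.769, -3.046, -0.0]
contact_force: [0.0, 0.0, -1.0]
gripper_width: 0.586
finger_force: 14.9
```

move_arm(rows=[[[0,0,0.03,0],[0,0,0.045,0],[0,0,0.052,0],[0,0,0.055,0],[0,0,0.057,0],[0,0,0.058,0],[0,0,0.058,0],[0,0,0.058,0]]])

```text
clock: 36.75
tool_pos: [511.8, -4.9, 88.7]
tcp_rot: [-0.767, 3.046, -0.0]
contact_force: [-0.2, -0.9, 0.4]
gripper_width: 0.587
finger_force: 14.9
```

```bash
python3 - <<'E'
from h import *
x,y=slot(13); plan((x,y,88,118.3)); print(read_state()['contact_force'])
E
```

```text
now [511.8  -4.9  88.7] yaw 118.3 zaxis [ 0.001 -0.    -1.   ]
(np.float64(510.9462055956191), np.float64(-4.836853282387488), 88, 118.3) -> [0.0007, 0.0004, 0.0007] -0.0
[-0.21922444 -0.93346889  0.39641768]
```

move_arm(rows=[[[0.001,0,0.001,0],[0.001,0,0.0015,0],[0.001,0,0.0015,0]]])

```text
clock: 37.05
tool_pos: [510.7, -5.4, 87.5]
tcp_rot: [-0.767, 3.046, -0.001]
contact_force: [-1.2, -0.9, 6.5]
gripper_width: 0.59
finger_force: 14.9
```

move_arm(rows=[[[0,0,0,0],[0,0,0,0],[0,0,0,0],[0,0,0,0],[0,0,0,0],[0,0,-0.03,0],[0,0,-0.08,0],[0,0,-0.11,0],[-0.03,0.04,-0.11,0],[-0.06,0.08,-0.11,0],[-0.09,0.12,-0.11,0],[-0.14,0.157,-0.11,0]]], hand=0)

```text
clock: 38.25
tool_pos: [553.4, 190.4, 197.1]
tcp_rot: [0.768, -3.046, -0.0]
contact_force: [0.3, -0.7, 0.1]
gripper_width: 0.999
finger_force: 0.0
```

move_arm(rows=[[[-0.01,0.03,0,0],[-0.01,0.03,0,0],[-0.01,0.03,0,0]]])

```text
clock: 38.55
tool_pos: [548.5, 219.8, 196.3]
tcp_rot: [0.77, -3.045, 0.001]
contact_force: [0.2, 0.4, 0.4]
gripper_width: 0.997
finger_force: 0.0
```

```bash
cat >> h.py <<'E'
def vials(c=None):
    c=c or cam('top');P=cloud(c);h=cv2.cvtColor(c['pixels'],cv2.COLOR_BGR2HSV).astype(int)
    w=np.zeros((480,640),bool); w[170:245,255:385]=1
    m=w&(P[...,2]>35)&(P[...,2]<75); k,l,st,ce=cv2.connectedComponentsWithStats(m.astype(np.uint8))
    for i in range(1,k):
        if st[i,4]<25: continue
        v,u=np.nonzero(l==i); t=(l==i)&(P[...,2]>50); q=onplane(c,u,v,56.)[:,:2].astype(np.float32); r=cv2.minAreaRect(q)
        print('obj px',ce[i].round(1),'n',st[i,4],'xy@56',q.mean(0).round(1),'cap',np.nanmedian(P[t],0).round(1),'size',np.round(r[1],1),'hsv',np.median(h[t],0) if t.any() else '')
E
python3 - <<'E'
from h import *
c,P,q=look('pics/g10.png'); vials(c); plan((677,-20,150,90))
p=cv2.resize(c['pixels'][170:300,250:380],(600,600),interpolation=2); cv2.imwrite('pics/g11.png',p)
E
```

```text
-34.5 9 79.7 | -31.5 10 83.3 | -28.5 9 85.4 | -25.5 10 85.2 | -22.5 9 100.4 | -19.5 9 104.5 | -16.5 10 105.7 | -13.5 8 107.0 | -10.5 9 105.6 | -7.5 9 105.2 | -4.5 10 101.7 | -1.5 7 95.3 | 1.5 12 98.4 | 4.5 8 102.8 | 7.5 10 105.3 | 10.5 9 104.4 | 13.5 10 105.1 | 16.5 8 104.2 | 19.5 8 101.0 | 22.5 6 95.9 | 25.5 9 85.3 | 28.5 9 83.9 | 31.5 8 85.6 | 34.5 8 76.9 | 37.5 8 67.4 | 
obj px [356.9 193.9] n 67 xy@56 [ 731.5 -164.7] cap [ 733.7 -165.1   55.5] size [29.9 26.9] hsv [145.  134.5 153. ]
obj px [287.4 197.2] n 73 xy@56 [726.6  65.4] cap [730.7  66.5  55.6] size [30.8 28.1] hsv [176. 104. 246.]
obj px [334.  202.6] n 71 xy@56 [704.3 -88. ] cap [706.7 -88.3  55.7] size [29.5 29.5] hsv [146. 134. 151.]
obj px [313.  210.6] n 70 xy@56 [679.5 -18.1] cap [682.5 -18.2  55.3] size [26.3 30. ] hsv [ 22.  44. 234.]
obj px [270.7 215. ] n 71 xy@56 [668.7 121.3] cap [671.9 123.8  54.5] size [30.6 27.9] hsv [ 89. 182. 157.]
now [548.7 218.9 196.5] yaw 118.3 zaxis [-0.    -0.001 -1.   ]
(677, -20, 150, 90) -> [0.0003, -0.2712, 0.0466] 28.3
```

View pics/g11.png

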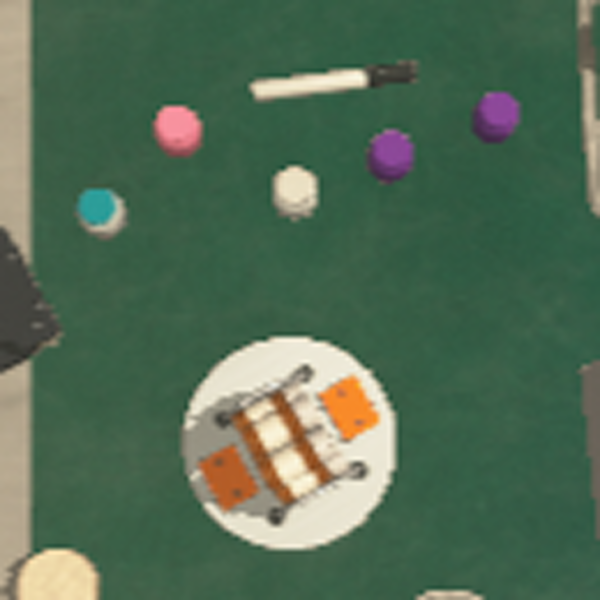

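The pyramid (three plus two) is complete. The teal vial is at (272,215), the off-white/grey one at (313,211), and the purple and pink ones are decoys. I take the grey one first with the fingers partly closed.

move_arm(rows=[[[-0.0045,-0.272,0.05,24.3],[-0.0045,-0.272,0.05,24.3],[-0.0045,-0.272,0.05,24.3],[-0.0045,-0.272,0.05,24.3],[-0.0045,-0.272,0.05,24.3],[-0.0045,-0.272,0.05,24.3],[-0.0045,-0.272,0.05,24.3],[-0.0045,-0.272,0.05,24.3],[-0.0045,-0.272,0.05,24.3],[-0.0045,-0.272,0.05,24.3],[-0.0045,-0.272,0.05,24.3],[-0.0045,-0.272,0.05,24.3]]], hand=85)

```text
clock: 39.8
tool_pos: [681.6, -17.2, 147.1]
tcp_rot: [-0.111, 3.139, 0.0]
contact_force: [0.1, 0.4, 0.7]
gripper_width: 0.666
finger_force: 0.0
```

```bash
python3 - <<'E'
from h import *
plan((681.5,-18.3,28,94))
c=cam('side');a=cv2.resize(c['pixels'][220:320,230:310],(480,600),interpolation=2); cv2.imwrite('pics/g12.png',a)
P=cloud(c); w=np.zeros((480,640),bool); w[225:315,235:310]=1
m=w&(P[...,2]>30)&(P[...,2]<62); k,l,st,ce=cv2.connectedComponentsWithStats(m.astype(np.uint8))
for i in range(1,k):
    if st[i,4]>30: print(ce[i].round(0),st[i,4],np.nanmedian(P[l==i],0).round(1))
E
```

```text
now [681.6 -17.2 147.1] yaw 94.0 zaxis [ 0.001  0.    -1.   ]
(681.5, -18.3, 28, 94) -> [0.0003, -0.0011, 0.1191] 0.0
[259. 235.] 118 [ 735.1 -157.1   43.9]
[268. 248.] 130 [708.2 -80.   45.9]
[276. 261.] 143 [683.9  -9.4  44.4]
[258. 280.] 165 [730.9  74.5  44.7]
[281. 293.] 174 [672.9 131.4  44.9]
```

View pics/g12.png

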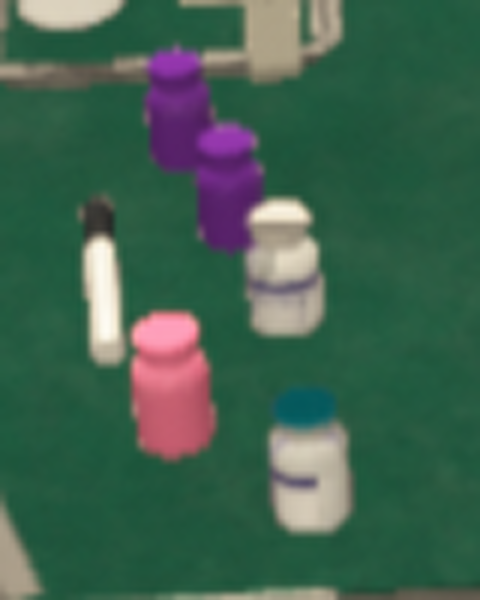

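Both the white vial at (285,270 in the crop) and the teal one carry the blue band, so these are the two to discard.

move_arm(rows=[[[-0.001,-0.001,0.04,0],[-0.001,-0.001,0.08,0],[-0.001,-0.001,0.11,0],[-0.001,-0.001,0.126,0],[-0.001,-0.001,0.126,0],[-0.001,-0.001,0.126,0],[-0.001,-0.001,0.126,0]]])

```text
clock: 40.55
tool_pos: [684.3, -19.1, 23.0]
tcp_rot: [-0.109, 3.136, -0.001]
contact_force: [0.3, -0.1, -0.5]
gripper_width: 0.666
finger_force: 0.0
```

move_arm(rows=[[[0,0,0,0],[0,0,0,0],[0,0,0,0],[0,0,0,0],[0,0,0,0],[0,0,0,0],[0,0,-0.03,0],[0,0,-0.08,0],[0,0,-0.13,0],[0,0,-0.18,0],[0,0,-0.24,0],[0,0,-0.24,0]]], hand=255, force=20)

```text
clock: 41.75
tool_pos: [684.8, -19.2, 268.4]
tcp_rot: [-0.109, 3.128, -0.003]
contact_force: [-0.7, 0.2, 0.5]
gripper_width: 0.355
finger_force: 20.0
```

```bash
python3 - <<'E'
from h import *
plan((482,-320,262,94))
E
```

```text
now [684.8 -19.2 268.4] yaw 94.0 zaxis [ 0.012 -0.002 -1.   ]
(482, -320, 262, 94) -> [0.2232, -0.286, 0.0045] -0.0
```

move_arm(rows=[[[0,0,0,0],[0.223,-0.286,0,0],[0.223,-0.286,0,0],[0.223,-0.286,0,0],[0.223,-0.286,0,0],[0.223,-0.286,0,0],[0.223,-0.286,0,0],[0.223,-0.286,0,0],[0.223,-0.286,0,0],[0.223,-0.286,0,0],[0.223,-0.286,0,0],[0.223,-0.286,0,0]]])

```text
clock: 42.95
tool_pos: [481.0, -318.1, 259.9]
tcp_rot: [0.112, -3.139, -0.002]
contact_force: [0.5, -1.0, -0.7]
gripper_width: 0.357
finger_force: 20.0
```

```bash
python3 - <<'E'
from h import *
plan((482,-320,132,94)); print(read_state()['gripper_width'])
E
```

```text
now [ 481.  -318.1  259.9] yaw 94.1 zaxis [-0.001  0.001 -1.   ]
(482, -320, 132, 94) -> [-0.001, -0.0021, 0.1279] 0.1
0.35652576219205057
```

move_arm(rows=[[[0,-0.001,0.025,0],[0,-0.001,0.05,0],[0,-0.001,0.07,0],[0,-0.001,0.09,0],[0,-0.001,0.11,0],[0,-0.001,0.12,0],[0,-0.001,0.126,0],[0,-0.001,0.126,0],[0,-0.001,0.126,0]]])

```text
clock: 43.85
tool_pos: [480.7, -320.7, 135.4]
tcp_rot: [-0.11, 3.139, -0.001]
contact_force: [-0.8, -0.6, -0.9]
gripper_width: 0.353
finger_force: 20.0
```

move_arm(rows=[[[0,0,0,0],[0,0,0,0],[0,0,0,0],[0,0,0,0],[0,0,0,0],[0,0,0,0],[0,0,-0.03,0],[0,0,-0.07,0],[0,0,-0.12,0],[0,0,-0.16,0],[0,0,-0.16,0],[0,0,-0.16,0]]], hand=85)

```text
clock: 45.05
tool_pos: [480.4, -320.8, 295.4]
tcp_rot: [-0.109, 3.138, -0.002]
contact_force: [-0.5, -0.9, -0.4]
gripper_width: 0.666
finger_force: 0.0
```

```bash
python3 - <<'E'
from h import *
vials(); plan((673,124,200,94))
E
```

```text
obj px [356.8 194.2] n 71 xy@56 [ 730.5 -164.3] cap [ 733.5 -165.5   55.4] size [29.8 30.3] hsv [145. 135. 149.]
obj px [287.4 197.3] n 76 xy@56 [726.2  65.2] cap [730.8  66.3  54.2] size [30.8 28.2] hsv [176. 106. 245.]
obj px [333.9 202.6] n 72 xy@56 [704.2 -87.9] cap [706.8 -88.7  55.3] size [26.4 30.1] hsv [145. 134. 148.]
obj px [270.7 214.9] n 72 xy@56 [668.8 121.3] cap [672.2 123.5  55.1] size [29.6 26.6] hsv [ 89.  179.5 154. ]
now [ 480.  -320.4  293.9] yaw 94.0 zaxis [-0.001  0.001 -1.   ]
(673, 124, 200, 94) -> [-0.2235, 0.4299, 0.0941] -0.0
```

move_arm(rows=[[[-0.2235,0.43,0.09,0],[-0.2235,0.43,0.09,0],[-0.2235,0.43,0.09,0],[-0.2235,0.43,0.09,0],[-0.2235,0.43,0.09,0],[-0.2235,0.43,0.09,0],[-0.2235,0.43,0.09,0],[-0.2235,0.43,0.09,0],[-0.2235,0.43,0.09,0],[-0.2235,0.43,0.09,0],[-0.2235,0.43,0.09,0],[-0.2235,0.43,0.09,0]]])

```text
clock: 46.3
tool_pos: [672.4, 124.6, 201.8]
tcp_rot: [0.112, -3.135, 0.001]
contact_force: [-1.0, -1.0, 0.0]
gripper_width: 0.665
finger_force: 0.0
```

move_arm(rows=[[[0,0,0.06,0],[0,0,0.1,0],[0,0,0.1,0],[0,0,0.1,0]]])

```text
clock: 46.7
tool_pos: [673.1, 122.4, 105.0]
tcp_rot: [0.106, -3.138, 0.0]
contact_force: [0.2, 0.7, 1.0]
gripper_width: 0.667
finger_force: 0.0
```

```bash
python3 - <<'E'
from h import *
plan((673,124,21,94))
c=cam('side'); P=cloud(c); w=np.zeros((480,640),bool); w[225:315,235:310]=1
m=w&(P[...,2]>30)&(P[...,2]<62); k,l,st,ce=cv2.connectedComponentsWithStats(m.astype(np.uint8))
for i in range(1,k):
    if st[i,4]>30: print(ce[i].round(0),st[i,4],np.nanmedian(P[l==i],0).round(1))
P=cloud(cam('top')); m=P[240:295,385:455]; print('bin top z',np.nanpercentile(m[...,2],[5,25,50,75]).round(0))
E
```

```text
now [673.1 122.4 105. ] yaw 93.9 zaxis [-0.002 -0.    -1.   ]
(673, 124, 21, 94) -> [-0.0001, 0.0016, 0.084] -0.1
[257. 235.] 76 [ 740.4 -157.6   44.2]
[258. 280.] 167 [730.8  74.1  44.3]
[281. 292.] 173 [672.8 131.8  46.8]
bin top z [ -0. 186. 188. 190.]
```

move_arm(rows=[[[0,0.001,0.04,0],[0,0.001,0.07,0],[0,0.001,0.084,0],[0,0.001,0.084,0],[0,0.001,0.084,0],[0,0.001,0.084,0]]])

```text
clock: 47.4
tool_pos: [674.9, 124.8, 23.4]
tcp_rot: [-0.109, 3.135, 0.0]
contact_force: [-0.2, 0.1, 0.4]
gripper_width: 0.668
finger_force: 0.0
```

move_arm(rows=[[[0,0,0,0],[0,0,0,0],[0,0,0,0],[0,0,0,0],[0,0,0,0],[0,0,0,0],[0,0,-0.03,0],[0,0,-0.08,0],[0,0,-0.13,0],[0,0,-0.18,0],[0,0,-0.24,0],[0,0,-0.24,0]]], hand=255, force=20)

```text
clock: 48.6
tool_pos: [675.3, 125.0, 268.4]
tcp_rot: [-0.109, 3.128, 0.001]
contact_force: [0.3, 0.4, -1.1]
gripper_width: 0.357
finger_force: 20.0
```

```bash
python3 - <<'E'
from h import *
plan((481,-320.5,262,94))
E
```

```text
now [675.3 125.  268.4] yaw 94.0 zaxis [ 0.012  0.001 -1.   ]
(481, -320.5, 262, 94) -> [0.2249, -0.4309, 0.0037] -0.0
```

move_arm(rows=[[[0.225,-0.431,0,0],[0.225,-0.431,0,0],[0.225,-0.431,0,0],[0.225,-0.431,0,0],[0.225,-0.431,0,0],[0.225,-0.431,0,0],[0.225,-0.431,0,0],[0.225,-0.431,0,0],[0.225,-0.431,0,0],[0.225,-0.431,0,0],[0.225,-0.431,0,0],[0.225,-0.431,0,0]]])

```text
clock: 49.8
tool_pos: [478.2, -321.0, 259.8]
tcp_rot: [0.106, -3.139, -0.002]
contact_force: [0.6, 0.5, -0.3]
gripper_width: 0.354
finger_force: 20.0
```

move_arm(rows=[[[0,0,0,0],[0,0,0,0],[0,0,0,0]]])

```text
clock: 50.1
tool_pos: [479.3, -319.7, 260.7]
tcp_rot: [-0.112, 3.139, 0.0]
contact_force: [0.1, -0.3, -1.2]
gripper_width: 0.357
finger_force: 20.0
```

```bash
python3 - <<'E'
from h import *
plan((481,-320.5,134,94)); print(read_state()['gripper_width'])
E
```

```text
now [ 479.3 -319.7  260.7] yaw 94.1 zaxis [ 0.  0. -1.]
(481, -320.5, 134, 94) -> [-0.0016, -0.0009, 0.1267] 0.1
0.3574514793833129
```

move_arm(rows=[[[-0.001,-0.001,0.025,0],[-0.001,-0.001,0.05,0],[-0.001,-0.001,0.07,0],[-0.001,-0.001,0.09,0],[-0.001,-0.001,0.11,0],[-0.001,-0.001,0.12,0],[-0.001,-0.001,0.126,0],[-0.001,-0.001,0.126,0],[-0.001,-0.001,0.126,0]]])

```text
clock: 51.0
tool_pos: [480.2, -322.0, 135.5]
tcp_rot: [-0.109, 3.139, -0.001]
contact_force: [-0.5, 0.6, -0.6]
gripper_width: 0.355
finger_force: 20.0
```

move_arm(rows=[[[0,0,0,0],[0,0,0,0],[0,0,0,0],[0,0,0,0],[0,0,0,0],[0,0,0,0],[0,0,-0.03,0],[0,0,-0.07,0],[0,0,-0.12,0],[0,0,-0.16,0],[0,0,-0.16,0],[0,0,-0.16,0]]], hand=85)

```text
clock: 52.2
tool_pos: [480.0, -321.8, 295.4]
tcp_rot: [-0.109, 3.138, -0.002]
contact_force: [-0.0, -0.2, 0.5]
gripper_width: 0.668
finger_force: 0.0
```

move_arm(rows=[[[-0.05,0.05,0,0],[-0.1,0.1,0,0],[-0.13,0.15,0,0],[-0.13,0.2,0,0],[-0.13,0.25,0,0],[-0.13,0.25,0,0],[-0.13,0.25,0,0],[-0.13,0.25,0,0]]])

```text
clock: 53.0
tool_pos: [591.7, -62.4, 293.0]
tcp_rot: [0.112, -3.137, -0.001]
contact_force: [-0.0, -0.6, -0.5]
gripper_width: 0.668
finger_force: 0.0
```

```bash
python3 - <<'E'
from h import *
c=cam('top'); vials(c); look('pics/z.png')
h=np.nanmedian
P=cloud(c); print('flap z',[[round(float(np.nanmedian(P[v:v+6,u:u+6,2])),0) for u in range(398,438,8)] for v in range(250,284,6)])
cv2.imwrite('pics/g13.png',cv2.resize(c['pixels'][160:310,250:450],(800,600),interpolation=2))
E
```

```text
obj px [287.4 197.2] n 71 xy@56 [726.5  65.3] cap [729.3  66.5  55.1] size [30.1 28.5] hsv [177. 108. 243.]
-34.5 5 79.7 | -31.5 6 85.4 | -28.5 8 84.6 | -25.5 8 85.7 | -22.5 9 101.4 | -19.5 9 105.0 | -16.5 10 105.8 | -13.5 8 105.5 | -10.5 9 106.4 | -7.5 9 106.8 | -4.5 10 102.9 | -1.5 7 96.5 | 1.5 11 98.6 | 4.5 9 102.3 | 7.5 9 105.3 | 10.5 9 107.0 | 13.5 10 105.7 | 16.5 8 104.5 | 19.5 9 104.4 | 22.5 6 98.6 | 25.5 10 85.7 | 28.5 8 85.7 | 31.5 8 82.5 | 34.5 6 80.5 | 37.5 6 68.4 | 
flap z [[190.0, 188.0, 189.0, 187.0, 188.0], [188.0, 188.0, 188.0, 189.0, 188.0], [187.0, 189.0, 188.0, 189.0, 188.0], [188.0, 189.0, 187.0, 188.0, 188.0], [189.0, 189.0, 188.0, 188.0, 189.0], [187.0, 188.0, 189.0, 190.0, 189.0]]
```

View pics/g13.png

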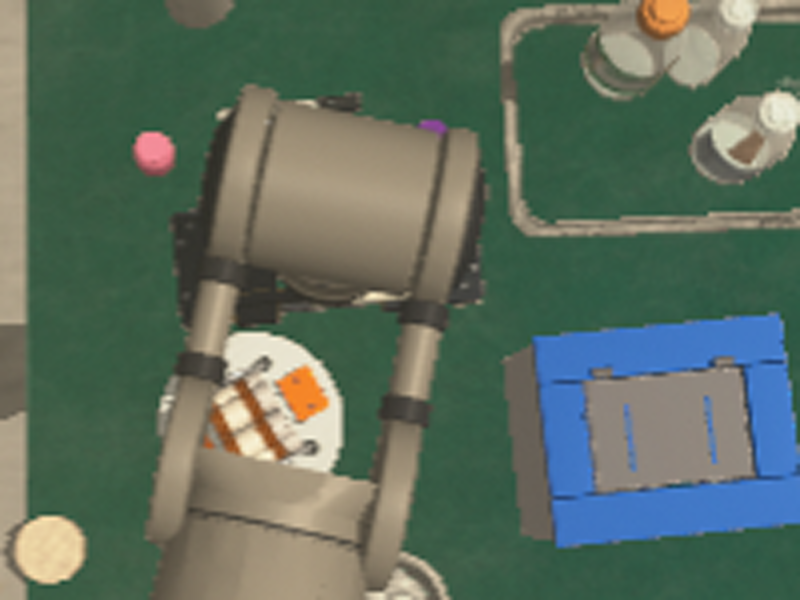

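The flap is level (z ≈ 188 throughout), both vials have gone from the table and the pyramid is intact, so I'm handing in.

```bash
python3 -c "
from rig import hand_in
print(hand_in())"
```

```text
the job is handed in; nothing more can be done
None
```

I handed the job in at about 53 s; no verdict came back. The last pictures showed the stand turned with its feet off the pads, all five tubes laid as a 3 + 2 pyramid, both blue-banded vials put through the flap and off the table, and the flap level again.

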